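# Assemble a coaxial test line in its fixture

## Task

First stand the taller tube upright, fully down in the bore of the fixture block, and let go of it. Then lay the rod with the thinner shank in the sloping rest, tip against the stop at the low end, and let go; take it up again, turn it tip down and push it into the mouth of the standing tube, against the stiff slug inside, until its shoulder sits on the tube's rim. Leave it there, and do not disturb the other things on the bench.

Things in the scene. Friction and masses are not known exactly. Their poses are not given: they have to be found in the camera images.
- tube: the taller of two aluminium tubes, standing loose on the table: outer diameter 30 mm, 115 mm tall, 0.17 kg, closed bottom, open mouth 14 mm in diameter. Origin at the centre of its underside, z up its axis. Inside, a stiff black slug has its top 75 mm below the mouth; it slides down up to 27 mm under a push of about 4 N and stays where it is left
- tube_short: bystander: the shorter aluminium tube, 30 mm outer diameter, 75 mm tall, loose. Origin at the centre of its underside. Taller and shorter tube may have changed places.
- tube_mouth (a point): centre of the tall tube's mouth, 115 mm above its underside on its axis
- fixture: fixed aluminium block 100 x 90 x 45 mm (x, y, z) with a short brass socket on each y side (to 61 mm from the centre) and one round upright bore in the middle of its top: 33 mm in diameter, 35 mm deep, 3 mm chamfer. Origin at the centre of its underside, z up.
- bore_mouth (a point): centre of the bore's mouth, on the top of the block, 45 mm above the table
- bore_floor (a point): centre of the bore's floor, 10 mm above the table; the standing tube's underside rests here
- rod: the thinner rod, 0.09 kg, balancing 35 mm from the shoulder: round brass shank 10 mm across, 100 mm long (tip tapered), on a square grey handle 18 x 18 x 60 mm. Origin on the axis at the shoulder where they meet; x runs along the axis from handle to tip; y, z square to the handle's faces. It starts level in a lane of the cradle, axis 57 mm above the table, handle sticking out towards the robot
- rod_tip (a point): the middle of the thin rod's tip, at x = +100 mm of the rod
- rod_end (a point): the middle of the end of the thin rod's handle, at x = -60 mm of the rod
- rod_thick: bystander: the rod with the thicker shank (16 mm in diameter, otherwise the same shape, axes and origin), loose in the other lane of the cradle, axis 61 mm above the table. Which lane holds which rod varies.
- cradle: fixed black cradle, base 125 x 130 x 10 mm, with two lanes along its x, 37.5 mm either side of its middle, each of two open V notches 65 mm apart whose apexes are 50 mm and arm tops about 67 mm above the table. Origin at the centre of its underside; x points away from the robot.
- rest: fixed aluminium sloping rest, base 140 x 70 x 10 mm; origin under its centre. Two flat-floored notches, 14 mm wide, flaring to about 30 mm at the top 12 mm above a laid rod's axis, form a groove at 40 degrees, under the shank 20 and 88 mm from the tip; stop plate at the low end, 8 mm above the axis. Low end at its +x (away from the robot), handle sticks out at -x
- rest_low (a point): where the middle of the rod's tip lies when the rod lies in the rest, 46 mm above the table
- rest_high (a point): where the middle of the end of the rod's handle lies when the rod lies in the rest, 149 mm above the table
- adapter_a: bystander: small brass adapter, 24 mm wide, 30 mm tall, loose; origin under its centre
- adapter_b: bystander: small steel adapter, 26 mm wide, 36 mm tall, loose; origin under its centre
- jar: bystander: white jar, 60 mm wide, 70 mm tall, loose; origin under its centre
- wrench: bystander: steel wrench 150 mm long lying on the table
Things that resemble listed ones, but are neither listed nor needed, are in the scene too. What is shaped like the rod but blue is not meant.

How it is judged:
By the outcome, as a careful person would: the job done as asked, in the order asked, and still so for the second after the job is handed in, with the robot touching nothing.
It also fails if it takes over 72 s, if anything falls off the work surface, if the arm or the gripper's body presses on something with over 40 N, if the wrist force passes 120 N, or if a joint passes its speed limit or range.

## Robot

A 6-joint arm with a two-finger parallel gripper is mounted at the origin on the work surface. World frame = base frame: x ahead of the robot, y to its left, z up, the work surface at z = 0. Lengths are in mm, angles in rad, forces in N, time in s.
With the tool pointing down it reaches from about 350 to 975 mm from the base axis. Payload 7.1 kg.
Tool frame: the origin (TCP) lies midway between the tips of the shut fingers; the grasp point (between the pads) lies 19 mm behind it (ctrl.hold_point_z is the distance from the TCP to the grasp point, in mm); x points along the fingers, y is the direction in which the jaws open and shut, and the axes are right-handed (so a half turn about x gives the same grasp; the last joint's range is limited). The gripper opens to 88 mm and grips with 3 to 60 N. Pads are 20 mm wide; open, the fingers measure 115 mm over their backs; the gripper's body (75 mm by 178 mm) begins 61 mm behind the grasp point.
Start: joints at [1.21, 0.423, 1.63, -0, 1.089, -0.019], TCP at [209.458, 588.84, 222.675] pointing down, gripper open.
Joint ranges: [-3, 3], [-0.9, 2.11], [0.09, 2.58], [-1.31, 4.45], [0.11, 2.69], [-2.54, 2.54]. Speed limits (rad/s): [2.39, 2.39, 3.01, 3.14, 3.14, 3.14].

## Interface

Orientations are given as a rotation vector (axis times angle).
In Python, from workcell import ctrl, get_image, calibration gives the robot as it stands.
- The arm moves only by the tool move_arm, never from a script. Its argument "rows" is a list of rows, each a list of 5 numbers: the shift along the world's x, y, z in mm, then the turn about the world's z in rad, then the closure, from -1 (fully open) to 1 (shut). In form: [[tx, ty, tz, roll, jaw], ...]. A call has 1 to 12 rows; each row is the pose to reach, as a shift and turn from the pose measured when the call began; what a row does not reach only later rows make up. A row lasts 1/8 s, in which the tool goes at most 62.5 mm and 10.7 degrees, less where a joint would pass 70% of its speed; a pose out of reach is approached as far as the arm can. A call with a gripper value outside its range is refused whole. The fingers move at their own pace and stop on an object; the grip force is fixed at half the most. Time passes only in rows, so rows that repeat a pose let the fingers close. It gives the time, the measured TCP pose, the force and the opening at its end, in the units of the state.
- ctrl.get_obs(): the state, without advancing time (a new reading comes with each control period).
- get_image(name): name is "scene" or "top" or "wrist"; returns the picture (480x640x3 uint8, blue, green, red); there is no depth.
- calibration(name): a dict with "fx", "fy", "cx", "cy" (pixels), "D" ([k1, k2, p1, p2, k3] as OpenCV has them; the pictures are not rectified), "view" (4x4, takes a point from world to camera coordinates); the wrist camera has in their place "T_tool_cam" (4x4, takes a point from camera to tool coordinates, whose origin is the TCP and whose axes are the tool frame's). Camera axes: x right, y up, looking along -z (the intrinsics and any distortion apply to the point x, -y, -z); pixel columns grow to the right and rows downward; lengths in mm; the calibration is good to about 2 mm. A picture is of the moment at which its call begins: read the wrist's pose just before it. calibration takes no time and is no camera call.
- ctrl.close_job(): hands the job in, once; it reports no verdict.
The state is a dict: "t": time; "qpos": joint angles; "qvel": joint speeds; "joint_torque": joint torques, N m; "ee_pos": TCP position; "orientation": TCP orientation; "ft_force": force on the tool from outside, world axes, zero at the start; "moment": the same for the moment, N m; "width": finger opening in mm.
Only numpy, scipy, OpenCV 4.12 (cv2) and the standard library are available. Lean on these libraries where they do the work, as an engineer would, in place of code of your own. Each camera call takes 0.05 s, during which the arm holds its last target.

## Working session

There is one attempt and no reset: what is moved stays moved. The work goes in short steps, Python scripts to look and compute and a tool call to move; the robot and the scene stay as the last step left them, time stands still between calls to the robot, and variables do not carry over. Pictures are saved under pics/ and viewed, and the job is handed in when it is done.

Besides the shell and the picture viewer there is one more tool, called as name(argument=value, ...) on one line, values as JSON. move_arm: Moves the arm, as the interface text tells. Its arguments: {"type":"object","properties":{"rows":{"type":"array"}},"required":["rows"]}

```bash
ls -la; mkdir -p pics; cat > h.py <<'E'
import numpy as np, cv2
from workcell import ctrl, get_image, calibration
from scipy.spatial.transform import Rotation as R
def cam(name,obs=None):
    c=calibration(name); K=np.array([[c['fx'],0,c['cx']],[0,c['fy'],c['cy']],[0,0,1.]]); D=np.array(c['D'],float)
    if 'view' in c: V=np.array(c['view'])
    else:
        T=np.eye(4); T[:3,:3]=R.from_rotvec(obs['orientation']).as_matrix(); T[:3,3]=obs['ee_pos']
        V=np.linalg.inv(T@np.array(c['T_tool_cam']))
    return K,D,V
def ray(cm,uv):
    K,D,V=cm; p=cv2.undistortPoints(np.array([[uv]],float),K,D)[0,0]
    W=np.linalg.inv(V); d=W[:3,:3]@np.array([p[0],-p[1],-1.]); return W[:3,3],d/np.linalg.norm(d)
def onz(cm,uv,z):
    o,d=ray(cm,uv); return o+d*(z-o[2])/d[2]
def proj(cm,P):
    K,D,V=cm; P=np.atleast_2d(P); q=(V[:3,:3]@P.T).T+V[:3,3]; q=q*np.array([1,-1,-1])
    return cv2.projectPoints(q,np.zeros(3),np.zeros(3),K,D)[0][:,0]
def tri(a,b):
    (o1,d1),(o2,d2)=a,b; A=np.stack([d1,-d2],1); s=np.linalg.lstsq(A,o2-o1,rcond=None)[0]
    p,q=o1+d1*s[0],o2+d2*s[1]; return (p+q)/2,np.linalg.norm(p-q)
E
python3 - <<'E'
from h import *
o=ctrl.get_obs(); print(o)
for n in ['scene','top','wrist']:
    im=get_image(n); cv2.imwrite(f'pics/{n}0.png',im)
    print(n,calibration(n))
E
```

```text
total 12
drwxr-xr-x  3 agent agent 4096 Dec  6 14:07 .
drwxr-xr-x 23 root  root  4096 Dec  6 14:07 ..
drwxr-xr-x  2 agent agent 4096 Dec  6 14:07 pics
{'t': 0.0, 'qpos': array([ 1.20999125e+00,  4.23832537e-01,  1.63068351e+00,  1.27555728e-05,
        1.08858213e+00, -1.90113398e-02]), 'qvel': array([-0.00063461,  0.0016825 ,  0.00040271, -0.00126068, -0.00191924,
        0.00127709]), 'joint_torque': array([ 1.99055248e-03, -5.44622612e+01, -2.73669845e+01,  6.46641897e-02,
        2.26884498e-02, -9.39722531e-05]), 'ee_pos': array([209.27118751, 588.34020888, 221.90942433]), 'orientation': array([ 0.26705913,  1.55440003, -0.2693875 ]), 'ft_force': array([ 0.2110774 , -0.31889241, -0.84091487]), 'moment': array([-0.00811584, -0.01307012,  0.03480671]), 'width': 87.5663783913344}
scene {'fx': 448.2004281176315, 'fy': 448.2004281176315, 'cx': 321.7498006940923, 'cy': 241.92027390176207, 'D': array([0.02941169, 0.        , 0.        , 0.        , 0.        ]), 'view': array([[-5.04331113e-01,  8.63280045e-01,  1.99422289e-02,
         2.96714580e+02],
       [-5.93228457e-01, -3.6316
[... 596 characters left out ...]
5810958e-02, -1.40381594e-02,  9.97813716e-01,
        -1.04665233e+03],
       [ 0.00000000e+00,  0.00000000e+00,  0.00000000e+00,
         1.00000000e+00]])}
wrist {'fx': 411.08596654065855, 'fy': 411.08596654065855, 'cx': 323.47737213120746, 'cy': 240.11091445922042, 'D': array([0.02943709, 0.        , 0.        , 0.        , 0.        ]), 'T_tool_cam': array([[-1.70467035e-04,  2.53813912e-01, -9.67253053e-01,
        -1.60499076e+02],
       [ 9.99999984e-01, -1.08176638e-05, -1.79076929e-04,
         2.26560469e-01],
       [-5.59156343e-05, -9.67253068e-01, -2.53813906e-01,
        -6.88227362e+01],
       [ 0.00000000e+00,  0.00000000e+00,  0.00000000e+00,
         1.00000000e+00]])}
```

View pics/scene0.png

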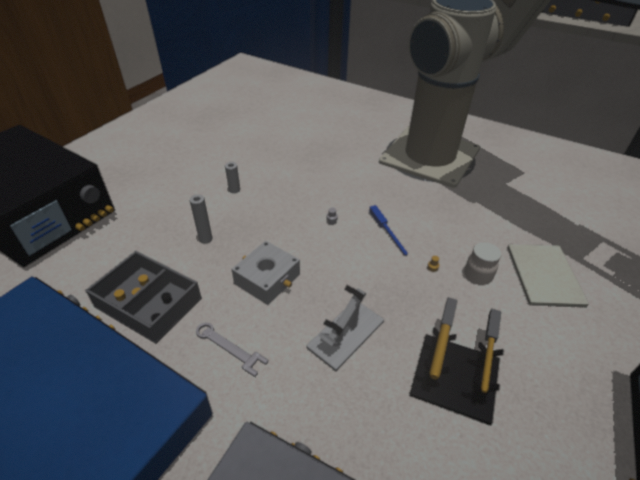

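View pics/top0.png

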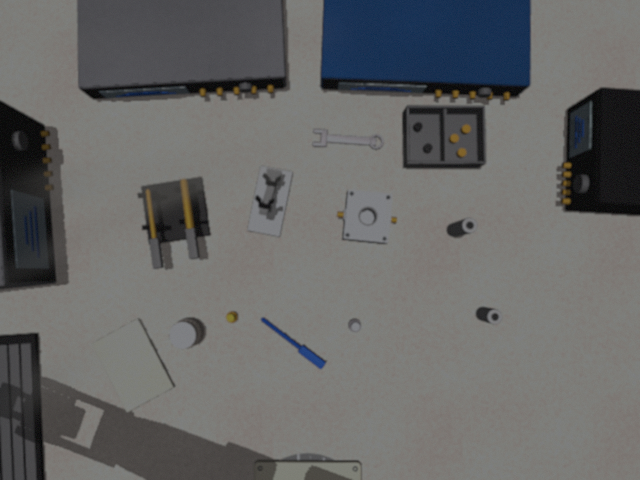

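View pics/wrist0.png

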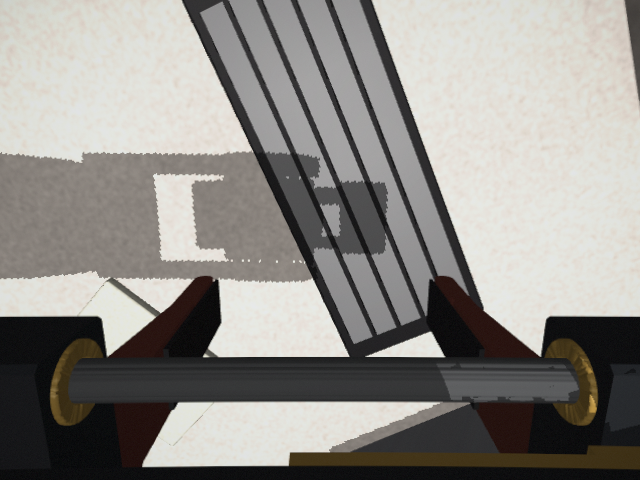

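```bash
python3 - <<'E'
from h import *
t=cv2.imread('pics/top0.png'); s=cv2.imread('pics/scene0.png')
def g(x,a=1.8): return np.clip(x.astype(float)*a,0,255).astype(np.uint8)
def crop(im,x,y,w,h,f): return cv2.resize(g(im[y:y+h,x:x+w]),None,fx=f,fy=f,interpolation=cv2.INTER_CUBIC)
a=crop(t,130,160,100,120,4); b=crop(t,230,155,100,120,4)
cv2.imwrite('pics/c1.png',np.hstack([a,b[:480]]))
a=crop(t,325,170,90,90,4); b=crop(t,430,200,100,90,4)
cv2.imwrite('pics/c2.png',np.hstack([a,b]))
a=crop(s,400,280,110,140,4);b=crop(s,300,270,90,140,4)
cv2.imwrite('pics/c3.png',np.hstack([a,b]))
a=crop(s,180,150,90,100,4);b=crop(s,225,230,90,100,4)
cv2.imwrite('pics/c4.png',np.hstack([a,b]))
E
```

```text
(no output)
```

View pics/c1.png

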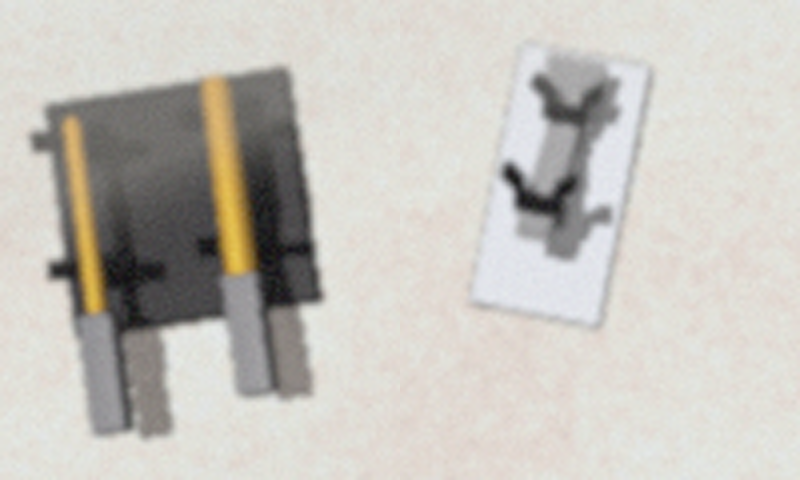

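View pics/c2.png

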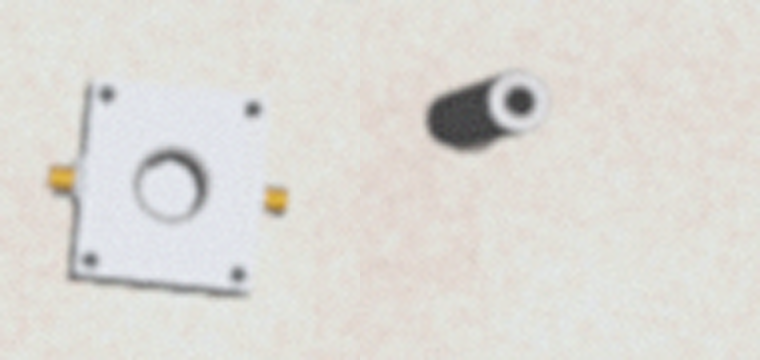

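View pics/c3.png

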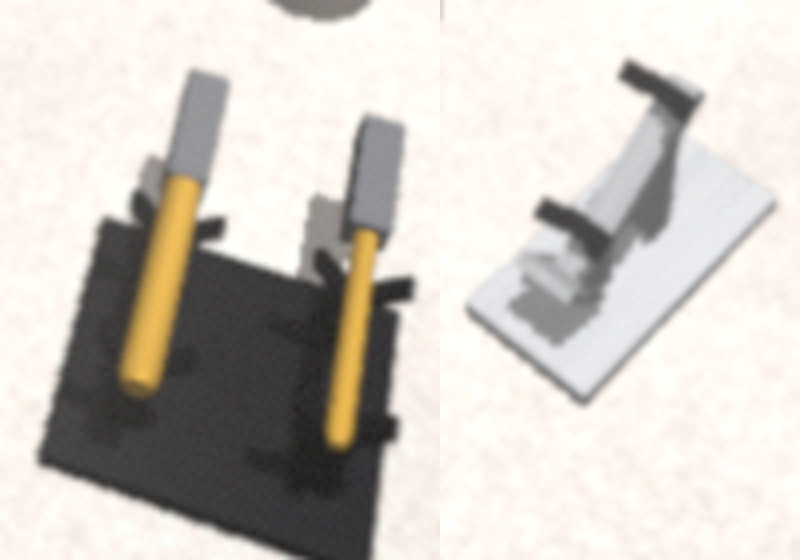

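View pics/c4.png

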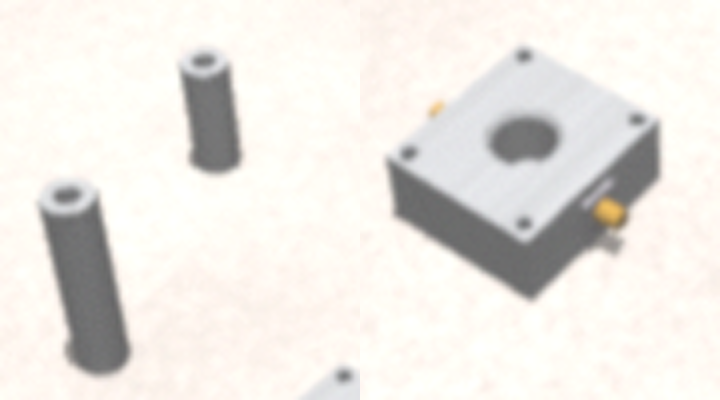

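```bash
python3 - <<'E'
from h import *
T=cam('top');S=cam('scene')
t=cv2.imread('pics/top0.png'); s=cv2.imread('pics/scene0.png')
# tube mouth dark hole in top / scene
def hole(im,x,y,r,thr):
    g=cv2.cvtColor(im,cv2.COLOR_BGR2GRAY)[y-r:y+r+1,x-r:x+r+1].astype(float)
    print(g.min(),g.max()); m=(g<thr).astype(np.uint8)
    n,l,st,c=cv2.connectedComponentsWithStats(m); k=np.argmin([9e9]+[np.hypot(*(c[i]-r)) for i in range(1,n)]) if n>1 else 0
    return c[k]+[x-r,y-r],st[k]
th=hole(t,470,225,5,75); print('top tube',th, onz(T,th[0],115))
sh=hole(s,197,198,5,75); print('scene tube',sh, onz(S,sh[0],115)); print(tri(ray(T,th[0]),ray(S,sh[0])))
# fixture corner screws in top (crop coordinates)
sc=np.array([[107,95],[253,110],[238,274],[90,260]])/4+[325-.375,170-.375]
P=[onz(T,q,45) for q in sc]; print(np.round(P,1),np.mean(P,0))
print([np.linalg.norm(P[i]-P[(i+1)%4]) for i in range(4)])
print('bore ellipse', onz(T,np.array([171,186])/4+[324.6,169.6],45))
# fixture base z-tall: scene screws
sc=np.array([[409,153],[524,56],[637,120],[524,223]]); sc=(sc-[360,0])/4+[225-.375,230-.375]
Q=[onz(S,q,45) for q in sc]; print(np.round(Q,1),np.mean(Q,0))
# rods: top crop pts
def tp(x,y,z): return onz(T,np.array([x,y])/4+[130-.375,160-.375],z)
print('thin tip/shoulder/end top',tp(70,118,57),tp(95,314,57),tp(111,432,60))
print('thick', tp(213,80,61),tp(239,273,61),tp(254,392,64))
def sp(x,y,z): return onz(S,np.array([x,y])/4+[400-.375,280-.375],z)
print('scene thin',sp(339,440,57),sp(368,235,57))
# rest base corners top
def rp(x,y,z): return onz(T,np.array([x-400,y])/4+[230-.375,155-.375],z)
C=np.array([rp(*q,10) for q in [(522,43),(652,67),(602,327),(472,302)]]); print('rest',np.round(C,1),C.mean(0),[np.linalg.norm(C[i]-C[(i+1)%4]) for i in range(4)])
a=(C[0]+C[1]-C[2]-C[3]);print('rest yaw',np.arctan2(a[1],a[0]))
def rs(x,y,z): return onz(S,np.array([x-440,y])/4+[300-.375,270-.375],z)
print('scene rest corners', rs(777,203,10),rs(583,402,10),rs(468,307,10))
E
```

```text
37.0 124.0
top tube (array([469.57142857, 224.77142857]), array([ 2,  2,  6,  7, 35], dtype=int32)) [ 579.88069488 -303.38645587  115.        ]
63.0 141.0
scene tube (array([196.22222222, 198.55555556]), array([2, 5, 5, 2, 9], dtype=int32)) [ 579.86630023 -301.70968622  115.        ]
(array([ 579.55088808, -303.00442676,  114.39896742]), np.float64(1.311056634371722))
[[ 649.3  -88.9   45. ]
 [ 641.7 -162.1   45. ]
 [ 559.2 -153.9   45. ]
 [ 566.1  -80.    45. ]] [ 604.05175608 -121.23176066   45.        ]
[np.float64(73.62251089684904), np.float64(82.92479786145414), np.float64(74.18422757799354), np.float64(83.6078789054962)]
bore ellipse [ 603.35852357 -120.67310766   45.        ]
[[ 641.3 -160.6   45. ]
 [ 557.4 -152.4   45. ]
 [ 565.4  -78.4   45. ]
 [ 648.8  -87.4   45. ]] [ 603.23135978 -119.69253476   45.        ]
thin tip/shoulder/end top [656.42559849 320.59315078  57.        ] [558.05994088 305.89821818  57.        ] [499.45022008 295.86179951  60.        ]
thick [674.76765882 247.82657736  61.        ] [578.21592364 233.19668313  61.        ] [519.24428545 224.16492355  64.        ]
scene thin [653.13074572 322.25454465  57.        ] [555.51716915 307.40981384  57.        ]
rest [[713.6  98.5  10. ]
 [700.8  30.5  10. ]
 [564.8  56.   10. ]
 [577.8 123.5  10. ]] [639.23961721  77.13872445  10.        ] [np.float64(69.22564846988932), np.float64(138.36523762301124), np.float64(68.7593030901659), np.float64(138.11664126718068)]
rest yaw -0.1836994704801541
scene rest corners [581.50808904 128.84362536  10.        ] [716.8199935  101.34249844  10.        ] [702.49537326  35.76312238  10.        ]
```

```bash
python3 - <<'E'
from h import *
o=ctrl.get_obs(); print(np.round(R.from_rotvec(o['orientation']).as_matrix(),3), ctrl.hold_point_z)
T=cam('top'); t=cv2.imread('pics/top0.png')
print(proj(T,[603.4,-120.4,45]),proj(T,[579.7,-302.7,115]))
E
```

```text
[[-0.     0.335  0.942]
 [-0.001  0.942 -0.335]
 [-1.    -0.001 -0.   ]] 18.700000000000003
[[367.21346645 216.07934043]] [[469.20594464 224.86761863]]
```

move_arm(rows=[[370,-891,0,0,-1],[370,-891,0,0,-1],[370,-891,0,0,-1],[370,-891,0,0,-1],[370,-891,0,0,-1],[370,-891,0,0,-1],[370,-891,0,0,-1],[370,-891,0,0,-1],[370,-891,0,0,-1],[370,-891,0,0,-1],[370,-891,0,0,-1],[370,-891,0,0,-1]])

```text
t: 1.65
ee_pos: [497.3, -106.0, 222.2]
orientation: [0.268, 1.554, -0.269]
ft_force: [0.6, 0.3, 0.7]
width: 87.7
```

```bash
python3 - <<'E'
from h import *
o=ctrl.get_obs(); im=get_image('wrist'); cv2.imwrite('pics/w1.png',im)
C=cam('wrist',o); print(proj(C,[[603.4,-120.4,45],[641,76,10]]), o['ee_pos'])
E
```

```text
[[347.85711183 331.35857512]
 [553.19573052 285.9559912 ]] [ 497.30468365 -106.03595949  222.23615367]
```

View pics/w1.png

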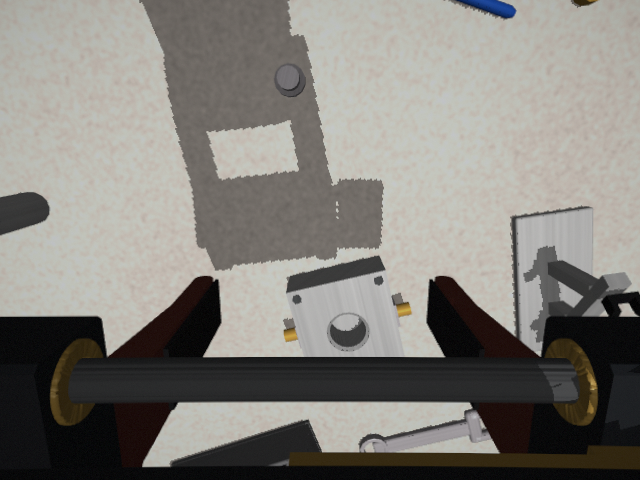

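move_arm(rows=[[82,-196.6,0,0,-1],[82,-196.6,0,0,-1],[82,-196.6,0,0,-1],[82,-196.6,0,0,-1],[82,-196.6,-50,0,-1],[82,-196.6,-100,0,-1]])

```text
t: 2.45
ee_pos: [582.7, -309.2, 121.7]
orientation: [0.267, 1.549, -0.274]
ft_force: [0.5, 0.2, -0.2]
width: 88.0
```

```bash
python3 - <<'E'
from h import *
o=ctrl.get_obs(); im=get_image('wrist'); cv2.imwrite('pics/w2.png',im)
C=cam('wrist',o); print(proj(C,[[579.6,-302.6,115]]), o['ee_pos'],o['orientation'])
E
```

```text
[[334.78091146 284.28043101]] [ 582.74517873 -309.17573752  121.65937144] [ 0.26715232  1.54854017 -0.27392582]
```

View pics/w2.png

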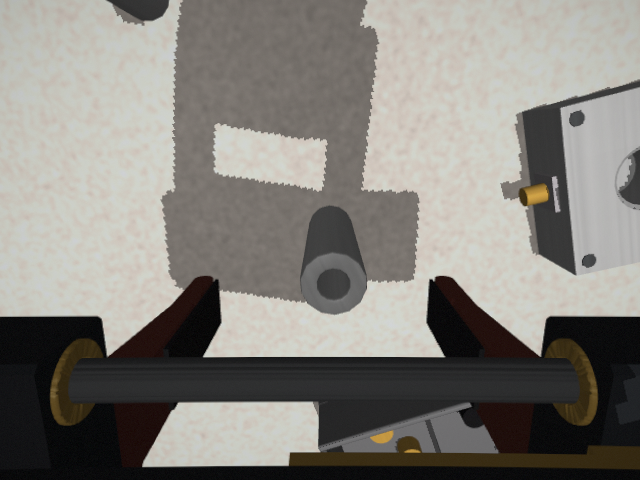

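move_arm(rows=[[-3.1,6.6,0,0,-1],[-3.1,6.6,-25,0,-1],[-3.1,6.6,-50,0,-1],[-3.1,6.6,-50,0,-1],[-3.1,6.6,-50,0,1],[-3.1,6.6,-50,0,1],[-3.1,6.6,-50,0,1],[-3.1,6.6,-50,0,1],[-3.1,6.6,-50,0,1],[-3.1,6.6,-50,0,1]])

```text
t: 3.75
ee_pos: [575.5, -300.0, 64.2]
orientation: [0.27, 1.559, -0.271]
ft_force: [-0.6, -1.0, 1.4]
width: 31.6
```

move_arm(rows=[[0,0,0,0,1],[0,0,40,0,1],[0,0,85,0,1],[8,60,85,0,1],[16,120,85,0,1],[23.5,170,85,0,1],[23.5,181,85,0,1],[23.5,181,85,0,1],[23.5,181,85,0,1],[23.5,181,85,0,1]])

```text
t: 5.0
ee_pos: [598.8, -120.4, 149.1]
orientation: [0.271, 1.559, -0.273]
ft_force: [-0.4, 0.2, -1.8]
width: 29.4
```

```bash
python3 - <<'E'
from h import *
o=ctrl.get_obs(); im=get_image('wrist'); cv2.imwrite('pics/w3.png',im)
C=cam('wrist',o); print(proj(C,[[603.4,-120.4,45],[603.4,-120.4,o['ee_pos'][2]+18.7+32]]), o['ee_pos'],o['orientation'],o['width'],ctrl.get_obs()['ee_pos'])
E
```

```text
[[325.72050262 246.21906593]
 [327.62922282 381.0593213 ]] [ 598.8193556  -120.44194115  149.11827888] [ 0.27137442  1.55906343 -0.27267863] 29.38279900039139 [ 598.80813892 -120.29960713  149.12304636]
```

View pics/w3.png

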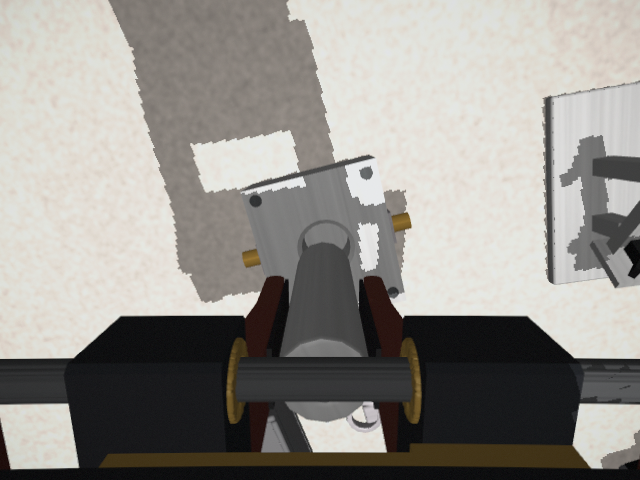

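```bash
python3 - <<'E'
from h import *
im=cv2.imread('pics/w3.png'); cv2.imwrite('pics/w3c.png',cv2.resize(np.clip(im[200:440,220:420]*1.6,0,255).astype(np.uint8),None,fx=2.5,fy=2.5,interpolation=cv2.INTER_CUBIC))
o=dict(ee_pos=np.array([598.81,-120.4,149.12]),orientation=np.array([0.27137442,1.55906343,-0.27267863]))
C=cam('wrist',o); M=R.from_rotvec(o['orientation']).as_matrix(); zt=M[:,2]; yt=M[:,1]
for d in [0,2,4.7,6]:
  for zb in [83,85]:
    b=o['ee_pos']+zt*d; b[2]=zb
    a=np.linspace(0,2*np.pi,60); p=proj(C,[b+15*(np.cos(x)*zt+np.sin(x)*yt) for x in a]); print(d,zb,'toprow',p[np.argmin(p[:,1])].round(1),'xr',p[:,0].min().round(1),p[:,0].max().round(1))
    b[2]=zb+115;p=proj(C,[b+15*(np.cos(x)*zt+np.sin(x)*yt) for x in a]);print('   mouth rows',p[:,1].min().round(1),p[:,1].max().round(1),p[:,0].min().round(1),p[:,0].max().round(1))
E
```

```text
0 83 toprow [321.8 231.1] xr 297.2 349.3
   mouth rows 319.7 408.0 273.0 371.7
0 85 toprow [321.8 231.9] xr 296.9 349.5
   mouth rows 322.7 412.2 272.2 372.5
2 83 toprow [321.8 234.5] xr 297.2 349.2
   mouth rows 325.9 413.6 273.2 371.5
2 85 toprow [321.8 235.4] xr 297.0 349.4
   mouth rows 329.0 417.9 272.4 372.3
4.7 83 toprow [321.8 239.1] xr 297.3 349.1
   mouth rows 334.2 421.0 273.4 371.3
4.7 85 toprow [321.8 240. ] xr 297.1 349.3
   mouth rows 337.4 425.4 272.6 372.1
6 83 toprow [321.8 241.3] xr 297.3 349.1
   mouth rows 338.2 424.6 273.6 371.2
6 85 toprow [321.8 242.2] xr 297.1 349.3
   mouth rows 341.5 429.0 272.8 371.9
```

View pics/w3c.png

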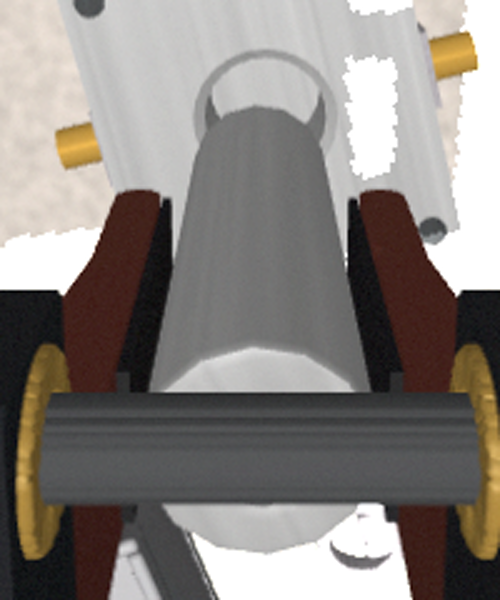

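move_arm(rows=[[-0.7,1,0,0,1],[-0.7,1,-15,0,1],[-0.7,1,-30,0,1],[-0.7,1,-36,0,1],[-0.7,1,-42,0,1],[-0.7,1,-48,0,1],[-0.7,1,-54,0,1],[-0.7,1,-54,0,1]])

```text
t: 6.05
ee_pos: [598.2, -119.3, 94.8]
orientation: [0.271, 1.559, -0.273]
ft_force: [0.5, 0.5, -1.8]
width: 29.7
```

move_arm(rows=[[0,0,-6,0,1],[0,0,-12,0,1],[0,0,-17,0,1],[0,0,-20,0,1],[0,0,-22,0,1],[0,0,-22,0,1]])

```text
t: 6.8
ee_pos: [598.6, -119.4, 74.2]
orientation: [0.271, 1.558, -0.273]
ft_force: [-3.4, -0.2, 10.1]
width: 29.4
```

move_arm(rows=[[0,0,1,0,0.2],[0,0,1,0,-0.2],[0,0,1,0,-0.6],[0,0,1,0,-0.6],[0,0,40,0,-0.6],[0,0,95,0,-0.6],[0,0,140,0,-0.6],[-60,30,140,0,-0.6],[-120,30,140,0,-0.6],[-120,30,140,0,-0.6],[-120,30,140,0,-0.6]])

```text
t: 8.18
ee_pos: [479.5, -89.7, 214.7]
orientation: [0.271, 1.556, -0.273]
ft_force: [-0.4, -0.2, 0.2]
width: 70.2
```

```bash
python3 - <<'E'
from h import *
o=ctrl.get_obs(); ims={n:get_image(n) for n in ['wrist','scene','top']}
for n in ims: cv2.imwrite(f'pics/{n}4.png',ims[n])
C=cam('wrist',o); print(proj(C,[[603.4,-120.4,125],[641,76,10]]), o['ee_pos'],o['width'])
print(proj(cam('top'),[603.4,-120.4,125]),proj(cam('scene'),[603.4,-120.4,125]))
a=cv2.resize(ims['scene'][170:300,215:345],None,fx=3,fy=3); b=cv2.resize(ims['top'][150:280,310:440],None,fx=3,fy=3)
cv2.imwrite('pics/c5.png',np.clip(np.hstack([a,b])*1.7,0,255).astype(np.uint8))
E
```

```text
[[341.94715318 419.01006602]
 [544.90612573 310.48365291]] [479.51292116 -89.6703761  214.74800534] 70.24230354314751
[[372.05205783 211.56241448]] [[262.3770149 233.7041393]]
```

View pics/c5.png

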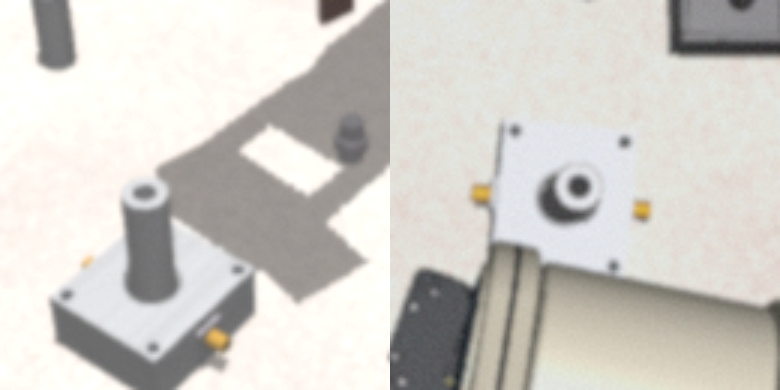

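View pics/wrist4.png

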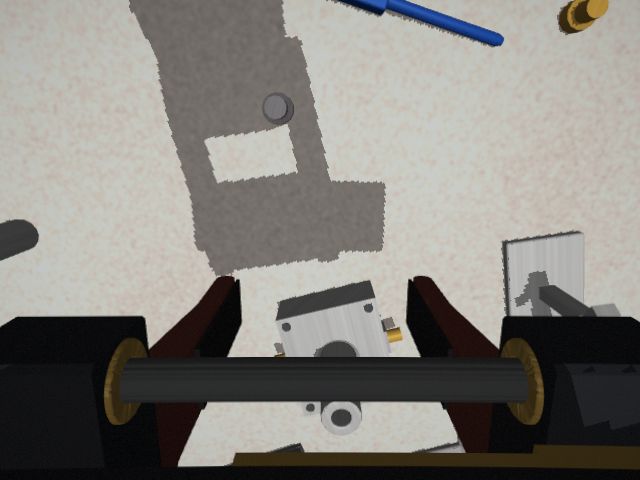

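move_arm(rows=[[30,60,10,0,-0.6],[60,120,10,0,-0.6],[80,170,10,0,-0.6],[80,170,10,0,-0.6],[80,170,10,0,-0.6]])

```text
t: 8.95
ee_pos: [560.5, 80.4, 223.7]
orientation: [0.27, 1.558, -0.272]
ft_force: [-0.0, -0.8, 0.1]
width: 69.8
```

```bash
python3 - <<'E'
from h import *
o=ctrl.get_obs(); im=get_image('wrist'); cv2.imwrite('pics/w5.png',im)
print(o['ee_pos'],o['orientation'])
E
```

```text
[560.52432249  80.41084881 223.73465885] [ 0.26996163  1.55787969 -0.27225605]
```

View pics/w5.png

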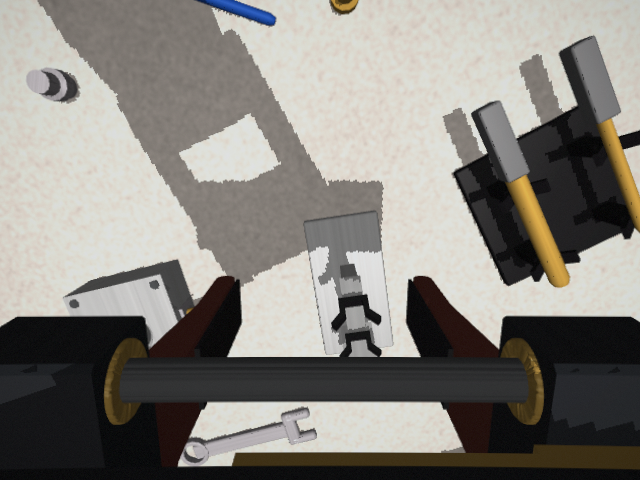

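```bash
python3 - <<'E'
from h import *
im=cv2.imread('pics/w5.png'); a=cv2.resize(im[200:360,290:400],None,fx=4,fy=4,interpolation=cv2.INTER_CUBIC)[:600]
s=cv2.imread('pics/scene4.png'); b=cv2.resize(s[275:375,300:390],None,fx=4,fy=4,interpolation=cv2.INTER_CUBIC); b=np.clip(b*1.7,0,255).astype(np.uint8)
c=np.zeros((600,800,3),np.uint8); c[:a.shape[0],:440]=a; c[:400,440:800]=b
cv2.imwrite('pics/c6.png',c)
E
```

```text
(no output)
```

View pics/c6.png

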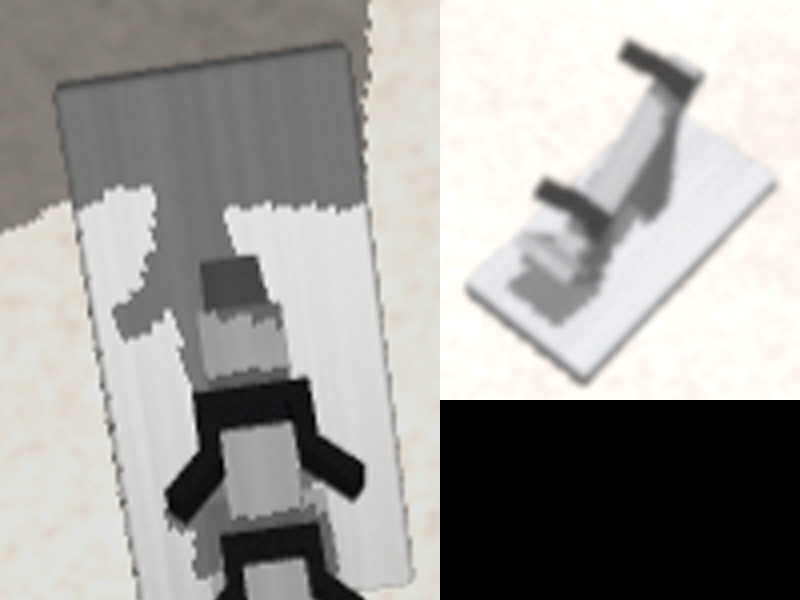

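```bash
cat > pose5.py <<'E'
import numpy as np
o5=dict(ee_pos=np.array([560.524,80.411,223.735]),orientation=np.array([0.26996163,1.55787969,-0.27225605]))
E
python3 - <<'E'
from h import *; from pose5 import *
W=cam('wrist',o5);S=cam('scene');T=cam('top')
c=np.array([639.5,77.5]); u=np.array([np.cos(-.184),np.sin(-.184)]); v=np.array([-u[1],u[0]])
def w(x,y): return np.array([x/4+290-.375,y/4+200-.375])
def s(x,y): return np.array([(x-440)/4+300-.375,y/4+275-.375])
def t(x,y): return np.array([(x-400)/4+230-.375,y/4+155-.375])
def show(n,a,b):
    P,e=tri(a,b); print(n,P.round(1),'err',e.round(1),'rest xy',((P[:2]-c)@u).round(1),((P[:2]-c)@v).round(1))
show('beam end right',ray(W,w(287,312)),ray(S,s(704,72)))
show('high notch left tip',ray(W,w(180,508)),ray(S,s(630,48)))
show('high notch left tip T/S',ray(T,t(581,186)),ray(S,s(630,48)))
show('high notch right tip W/T',ray(W,w(357,483)),ray(T,t(509,172)))
show('high notch left tip W/T',ray(W,w(180,508)),ray(T,t(574,185)))
print('low tips in T: ', [onz(T,t(*q),60) for q in [(541,84),(606,88)]])
# scene low notch tips
print([onz(S,s(*q),66) for q in [(543,185),(605,235)]])
# base corners wrist
for q in [(57,87),(345,43),(412,578)]: 
    P=onz(W,w(*q),10); print(P, (P[:2]-c)@u,(P[:2]-c)@v)
E
```

```text
beam end right [604.4  94.7  92.3] err 0.3 rest xy -37.6 10.5
high notch left tip [625.3  66.9 113.1] err 2.6 rest xy -12.1 -13.0
high notch left tip T/S [623.6  63.8 109.1] err 6.8 rest xy -13.1 -16.4
high notch right tip W/T [631.8  95.8 111.8] err 2.7 rest xy -10.9 16.5
high notch left tip W/T [625.6  64.6 111.9] err 1.9 rest xy -11.3 -15.2
low tips in T:  [array([682.69831359,  84.12836104,  60.        ]), array([680.64579661,  51.7471269 ,  60.        ])]
[array([674.43278214,  55.87318343,  66.        ]), array([682.90676527,  90.30024795,  66.        ])]
[564.23493124  59.53454455  10.        ] -70.70754954134853 -31.432954097279737
[576.99973807 125.70205579  10.        ] -70.26445620932107 35.95312388288773
[712.21480358  99.42239018  10.        ] 67.47635893955344 34.85648914037516
```

move_arm(rows=[[0,60,0,0.15,-0.2],[0,120,0,0.3,-0.2],[0,180,0,0.45,-0.2],[5,230,0,0.49,-0.2],[5,233,-40,0.49,-0.2],[5,233,-60,0.49,-0.2],[5,233,-60,0.49,-0.2]])

```text
t: 9.88
ee_pos: [564.3, 310.6, 162.1]
orientation: [-0.115, 1.575, 0.108]
ft_force: [-0.4, 0.0, 0.1]
width: 52.5
```

```bash
python3 - <<'E'
from h import *
o=ctrl.get_obs(); im=get_image('wrist'); cv2.imwrite('pics/w6.png',im)
C=cam('wrist',o); print(proj(C,[[654.8,321.5,57],[556.8,306.7,57],[603.3,313.7,57]]), list(o['ee_pos']),list(o['orientation']))
M=R.from_rotvec(o['orientation']).as_matrix(); print('ydir',np.arctan2(M[1,1],M[0,1]))
E
```

```text
[[321.11595661 362.38606662]
 [319.68235589 228.14228137]
 [320.36260596 294.58250825]] [np.float64(564.34960719726), np.float64(310.5909299580565), np.float64(162.1164802229696)] [np.float64(-0.11462848048299172), np.float64(1.5754135748450155), np.float64(0.1079848505288366)]
ydir 1.7124079735896713
```

View pics/w6.png

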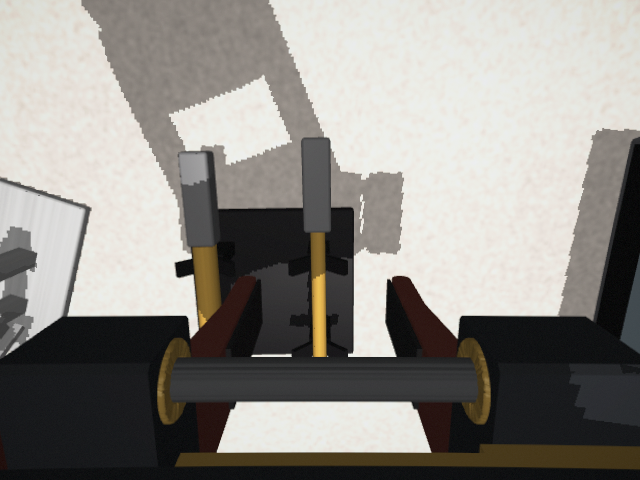

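```bash
python3 - <<'E'
from h import *
im=cv2.imread('pics/w6.png'); o=dict(ee_pos=np.array([564.35,310.59,162.116]),orientation=np.array([-0.1146285,1.5754136,0.10798485])); C=cam('wrist',o)
hsv=cv2.cvtColor(im,cv2.COLOR_BGR2HSV); m=(hsv[...,0]>10)&(hsv[...,0]<32)&(hsv[...,1]>120)&(hsv[...,2]>60)
P=[]
for r in range(236,352,6):
    c=np.where(m[r,300:340])[0]
    if len(c)>5: P.append([300+c.mean(),r])
P=np.array(P); W=np.array([onz(C,p,60) for p in P]); print(W[[0,-1]],len(P))
d=W[-1]-W[0]; print('yaw',np.arctan2(d[1],d[0]), 'lateral vs est', (W[0]-[603.3,313.7,60])[:2]@[-0.149,0.989],(W[-1]-[603.3,313.7,60])[:2]@[-0.149,0.989])
g=im[:,:,0].astype(int)-im[:,:,2]
for r in range(222,240): print(r,im[r,316],end=' ')
print(proj(C,[[556.8,306.7,66],[498,297.7,66]]))
for y in (316,): print([ (r,int(im[r,y].mean())) for r in range(130,146)])
E
```

```text
[[561.63290838 305.63040551  60.        ]
 [643.55982981 318.78501124  60.        ]] 20
yaw 0.15920622482798066 lateral vs est -1.7724323039922534 -0.9696385222644683
222 [84 82 83] 223 [83 83 83] 224 [83 82 83] 225 [83 83 83] 226 [83 82 82] 227 [85 83 83] 228 [82 81 80] 229 [83 82 82] 230 [81 80 80] 231 [70 70 70] 232 [58 81 96] 233 [ 46 102 131] 234 [ 45 101 130] 235 [ 47 102 131] 236 [ 47 103 131] 237 [ 46 101 131] 238 [ 45 101 131] 239 [ 44 100 130] [[319.50817593 231.20081844]
 [318.2626786  135.3892425 ]]
[(130, 140), (131, 141), (132, 140), (133, 139), (134, 138), (135, 137), (136, 137), (137, 102), (138, 71), (139, 80), (140, 87), (141, 89), (142, 89), (143, 89), (144, 89), (145, 88)]
```

move_arm(rows=[[39,1.8,0,0.014,-0.2],[39,1.8,-40,0.014,-0.2],[39,1.8,-80,0.014,-0.2],[39,1.8,-110,0.014,-0.2],[39,1.8,-118,0.014,-0.2],[39,1.8,-118,0.014,-0.2],[39,1.8,-118,0.014,1],[39,1.8,-118,0.014,1],[39,1.8,-118,0.014,1],[39,1.8,-118,0.014,1],[39,1.8,-118,0.014,1]])

```text
t: 11.3
ee_pos: [604.4, 312.4, 45.8]
orientation: [-0.126, 1.572, 0.119]
ft_force: [-0.8, -3.4, 2.1]
width: 9.3
```

move_arm(rows=[[0,0,15,0,1],[0,0,55,0,1],[0,0,95,0,1],[10,-55,95,-0.1,1],[25,-110,95,-0.2,1],[40,-170,95,-0.3,1],[51.8,-225,95,-0.34,1],[51.8,-236,95,-0.34,1],[51.8,-236,95,-0.34,1],[51.8,-236,95,-0.34,1]])

```text
t: 12.55
ee_pos: [656.0, 77.9, 141.0]
orientation: [0.141, 1.572, -0.146]
ft_force: [-0.1, 1.0, -1.3]
width: 9.2
```

```bash
python3 - <<'E'
from h import *
o=ctrl.get_obs(); ims={n:get_image(n) for n in ['wrist','scene']}
for n in ims: cv2.imwrite(f'pics/{n}7.png',ims[n])
M=R.from_rotvec(o['orientation']).as_matrix(); print(o['ee_pos'],'ydir',np.arctan2(M[1,1],M[0,1]),o['width'])
a=cv2.resize(ims['scene'][200:370,270:440],None,fx=3.5,fy=3.5); cv2.imwrite('pics/c7.png',np.clip(a*1.7,0,255).astype(np.uint8))
E
```

```text
[655.99502702  77.93745697 141.03416311] ydir 1.388286659625892 9.227632908265903
```

View pics/c7.png

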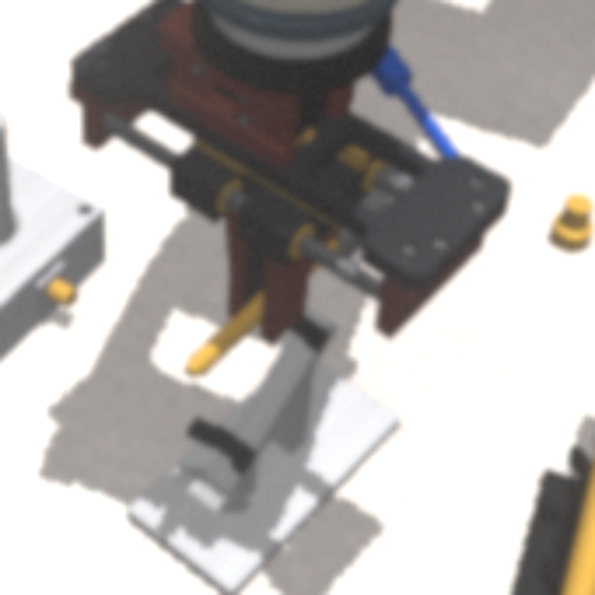

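View pics/wrist7.png

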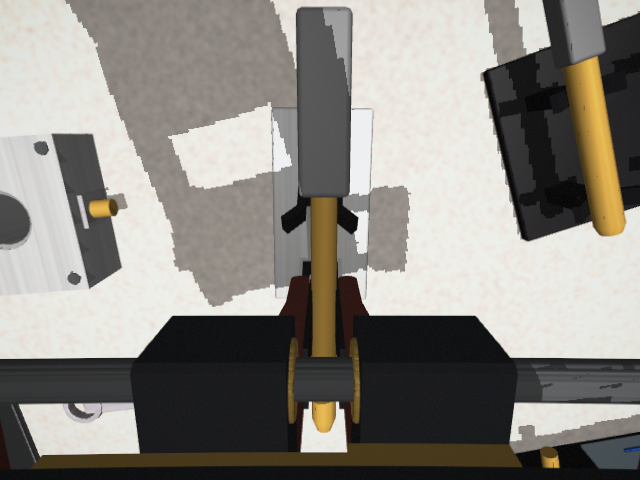

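move_arm(rows=[[0.2,-1.9,-20,0,1],[0.2,-1.9,-40,0,1],[0.2,-1.9,-46,0,1],[0.2,-1.9,-50,0,1],[-0.3,-1.8,-54,0,1],[-0.8,-1.7,-57,0,1],[-1.2,-1.6,-60,0,1],[-2,-1.5,-62,0,1],[-2,-1.5,-62,0,1]])

```text
t: 13.78
ee_pos: [655.1, 76.5, 79.8]
orientation: [0.141, 1.569, -0.145]
ft_force: [1.4, -0.2, 5.1]
width: 8.9
```

```bash
cat > snap.py <<'E'
from h import *
import sys
k=sys.argv[1]; x,y=int(sys.argv[2]),int(sys.argv[3]); w=int(sys.argv[4]) if len(sys.argv)>4 else 130
o=ctrl.get_obs(); ims={n:get_image(n) for n in ['wrist','scene']}
for n in ims: cv2.imwrite(f'pics/{n}{k}.png',ims[n])
M=R.from_rotvec(o['orientation']).as_matrix(); print(list(o['ee_pos'].round(2)),list(o['orientation'].round(5)),'ydir',np.arctan2(M[1,1],M[0,1]).round(4),o['width'].round(2),o['ft_force'].round(1),o['moment'].round(2))
a=cv2.resize(ims['scene'][y:y+w,x:x+w],(450,450),interpolation=cv2.INTER_CUBIC); a=np.clip(a*1.7,0,255).astype(np.uint8)
b=cv2.resize(ims['wrist'][:450,180:530],(350,450)); cv2.imwrite(f'pics/c{k}.png',np.hstack([a,b]))
E
python3 snap.py 8 290 230
```

```text
Traceback (most recent call last):
  File "snap.py", line 6, in <module>
    M=R.from_rotvec(o['orientation']).as_matrix(); print(list(o['ee_pos'].round(2)),list(o['orientation'].round(5)),'ydir',np.arctan2(M[1,1],M[0,1]).round(4),o['width'].round(2),o['ft_force'].round(1),o['moment'].round(2))
                                                                                                                                                              ^^^^^^^^^^^^^^^^
AttributeError: 'float' object has no attribute 'round'
```

```bash
sed -i "s/o\['width'\].round(2)/round(float(o['width']),2)/" snap.py; python3 snap.py 8 290 230
```

```text
[np.float64(655.06), np.float64(76.51), np.float64(79.67)] [np.float64(0.14087), np.float64(1.56947), np.float64(-0.1451)] ydir 1.3888 9.48 [ 0.9 -1.3  4.5] [-0.07 -0.07  0.06]
```

View pics/c8.png

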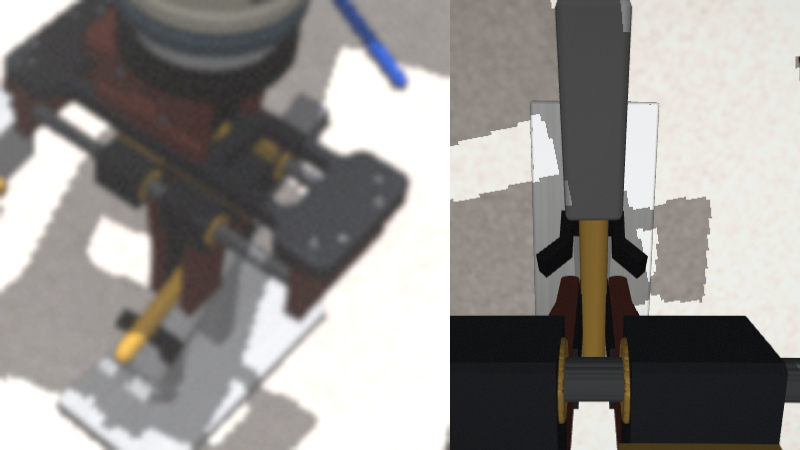

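move_arm(rows=[[-1.8,0.3,-3.3,0,1],[-3.6,0.7,-6.5,0,1],[-5.4,1,-9,0,1],[-7.2,1.3,-11.6,0,1],[-7.2,1.3,-11.6,0,1]])

```text
t: 14.6
ee_pos: [650.2, 77.6, 69.0]
orientation: [0.141, 1.564, -0.145]
ft_force: [6.3, -2.6, 5.6]
width: 9.5
```

```bash
python3 snap.py 9 290 230
```

```text
[np.float64(650.21), np.float64(77.58), np.float64(69.03)] [np.float64(0.14084), np.float64(1.5645), np.float64(-0.14455)] ydir 1.389 9.51 [ 6.3 -2.6  5.6] [-0.32 -0.83  0.02]
```

View pics/c9.png

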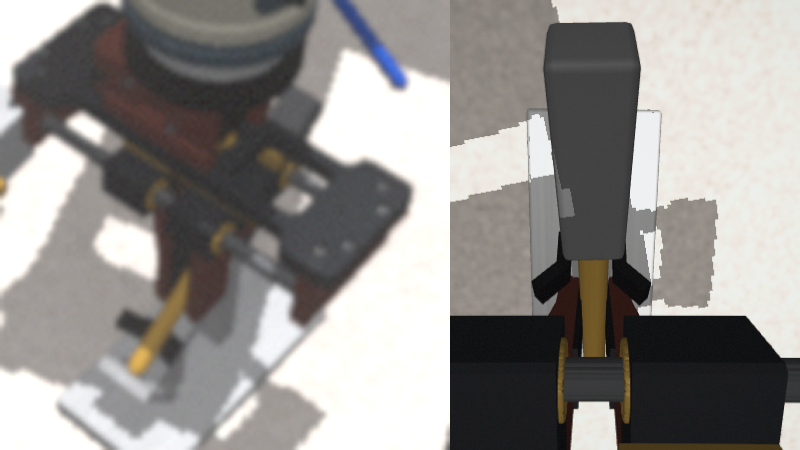

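move_arm(rows=[[-2,0.4,2.5,0,1],[-4.5,0.8,3,0,1],[-4.5,0.8,3,0,1],[-4,0.7,0,0,1],[-3.6,0.7,-2,0,1],[-3.6,0.7,-2,0,1]])

```text
t: 15.45
ee_pos: [648.8, 78.2, 69.7]
orientation: [0.141, 1.56, -0.144]
ft_force: [2.4, -2.4, 17.9]
width: 9.3
```

```bash
python3 snap.py 10 305 270 80
```

```text
[np.float64(648.82), np.float64(78.17), np.float64(69.72)] [np.float64(0.14098), np.float64(1.55974), np.float64(-0.14402)] ydir 1.3892 9.33 [ 2.4 -2.4 17.9] [-0.51 -0.01  0.03]
```

View pics/c10.png

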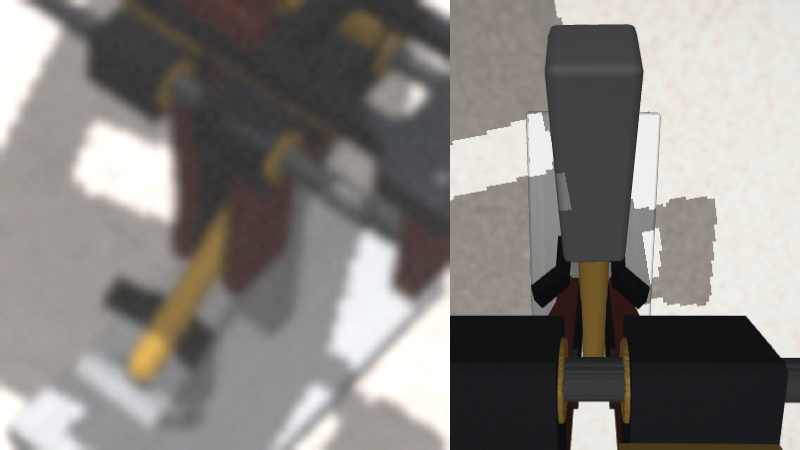

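move_arm(rows=[[0,0,0.5,0,0.6],[0,0,1,0,0.5],[0,0,1,0,0.5],[0,0,1,0,0.5],[0,0,1,0,0.5]])

```text
t: 16.18
ee_pos: [648.5, 78.2, 70.3]
orientation: [0.141, 1.561, -0.144]
ft_force: [0.7, -0.4, 0.9]
width: 22.0
```

```bash
python3 snap.py 11 305 270 80
```

```text
[np.float64(648.46), np.float64(78.17), np.float64(70.32)] [np.float64(0.14088), np.float64(1.56054), np.float64(-0.14413)] ydir 1.3892 21.99 [ 0.7 -0.4  0.9] [-0.02 -0.01  0.  ]
```

View pics/c11.png

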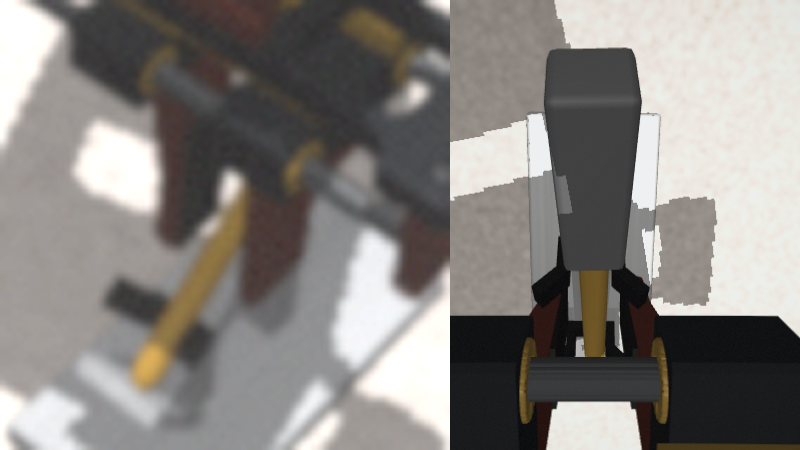

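move_arm(rows=[[0,0,1,0,0],[0,0,3,0,-0.2],[0,0,3,0,-0.2],[0,0,40,0,-0.2],[0,0,90,0,-0.2],[0,0,140,0,-0.2],[-50,9,150,0,-0.2],[-100,18,150,0,-0.2],[-100,18,150,0,-0.2],[-100,18,150,0,-0.2]])

```text
t: 17.52
ee_pos: [549.7, 96.3, 221.1]
orientation: [0.141, 1.558, -0.144]
ft_force: [0.2, -0.7, 0.8]
width: 52.7
```

```bash
python3 snap.py 12 300 260 100
```

```text
[np.float64(549.69), np.float64(96.28), np.float64(221.13)] [np.float64(0.14095), np.float64(1.5583), np.float64(-0.14355)] ydir 1.3894 52.73 [ 0.2 -0.7  0.8] [ 0.05 -0.   -0.  ]
```

View pics/c12.png

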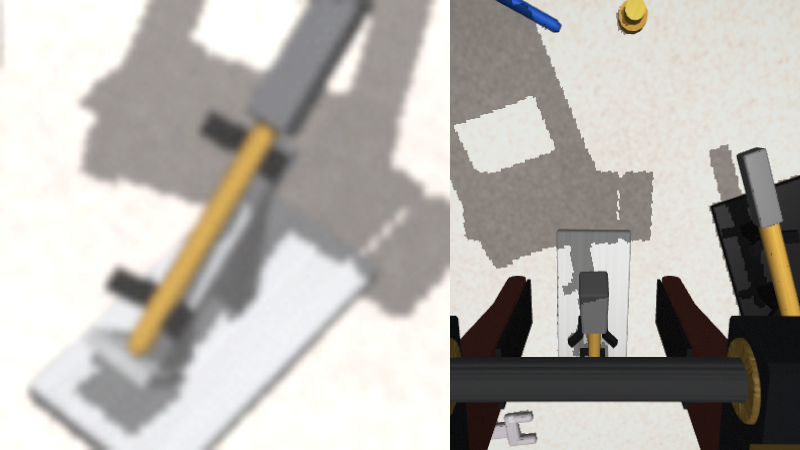

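View pics/wrist12.png

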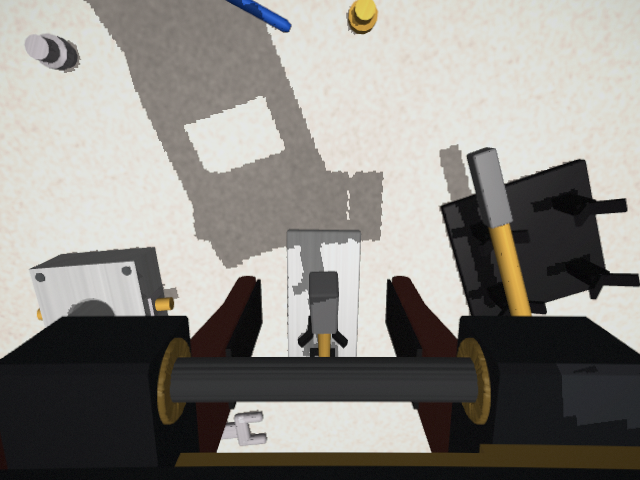

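```bash
python3 - <<'E'
from h import *
u=np.array([np.cos(-.184),np.sin(-.184)])
c=np.array([640.3,79.3])
def P(s,n=0,lat=0):  # s from tip along axis upward; n perp above
    x=47.4-s*np.cos(np.radians(40))+n*np.sin(np.radians(40)); z=46+s*np.sin(np.radians(40))+n*np.cos(np.radians(40))
    xy=c+u*x+lat*np.array([-u[1],u[0]]); return [*xy,z]
S=cam('scene'); o=dict(ee_pos=np.array([549.69,96.28,221.13]),orientation=np.array([.14095,1.5583,-.14355])); W=cam('wrist',o); T=cam('top')
print('scene tip,shoulder', proj(S,[P(0),P(100),P(100,9)]).round(1))
print('wrist end-face corners, shoulder', proj(W,[P(160,9,-9),P(160,9,9),P(160,-9,9),P(160,-9,-9),P(100,9,-9),P(100,9,9)]).round(1))
im=cv2.imread('pics/wrist12.png')[240:370,280:370]; cv2.imwrite('pics/c13.png',cv2.resize(im,None,fx=5,fy=4.5,interpolation=cv2.INTER_CUBIC))
E
```

```text
scene tip,shoulder [[328.9 336.8]
 [359.4 286.2]
 [357.6 285.5]]
wrist end-face corners, shoulder [[307.6 292.3]
 [338.2 292.4]
 [337.7 266.2]
 [308.3 266.1]
 [310.1 332. ]
 [335.6 332.1]]
```

View pics/c13.png

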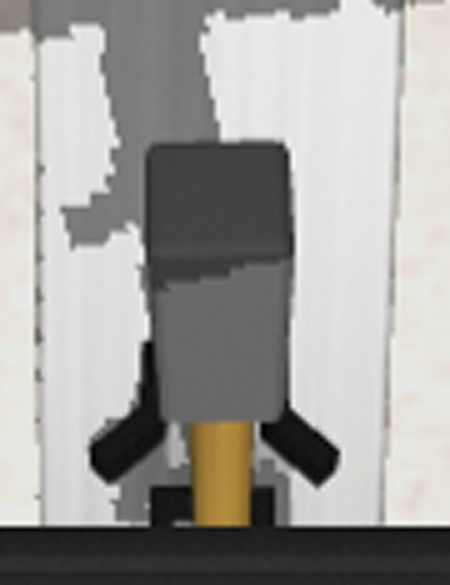

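move_arm(rows=[[40.2,-7.6,0,0,-0.2],[40.2,-7.6,-40,0,-0.2],[40.2,-7.6,-80,0,-0.2],[40.2,-7.6,-105,0,-0.2],[40.2,-7.6,-110,0,-0.2],[40.2,-7.6,-110,0,-0.2],[40.2,-7.6,-110,0,1],[40.2,-7.6,-110,0,1],[40.2,-7.6,-110,0,1],[40.2,-7.6,-110,0,1],[40.2,-7.6,-110,0,1]])

```text
t: 19.0
ee_pos: [590.4, 88.6, 111.0]
orientation: [0.141, 1.558, -0.144]
ft_force: [-0.9, 1.0, 2.7]
width: 17.9
```

```bash
python3 snap.py 14 280 220 130
```

```text
[np.float64(590.43), np.float64(88.58), np.float64(111.04)] [np.float64(0.14141), np.float64(1.55849), np.float64(-0.14395)] ydir 1.3889 17.85 [-0.9  1.   2.7] [ 0.06  0.01 -0.02]
```

View pics/c14.png

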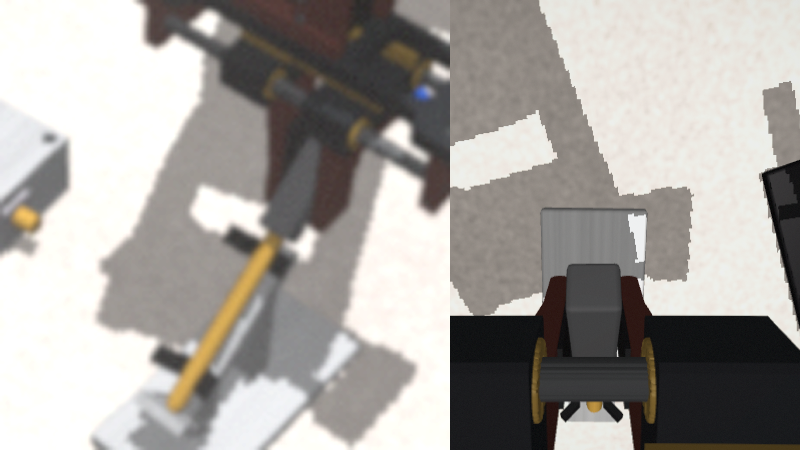

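move_arm(rows=[[0,0,20,0,1],[0,0,60,0,1],[-20,0,100,0,1],[-75,-10,100,0.03,1],[-130,-30,100,0.06,1],[-147,-85,100,0.078,1],[-147,-140,90,0.078,1],[-147.6,-190,60,0.078,1],[-147.6,-191.8,20,0.078,1],[-147.6,-191.8,0,0.078,1],[-147.6,-191.8,0,0.078,1]])

```text
t: 20.48
ee_pos: [441.5, -103.1, 109.7]
orientation: [0.081, 1.565, -0.082]
ft_force: [-0.7, 0.9, -0.5]
width: 17.6
```

```bash
python3 snap.py 15 220 160 150; python3 - <<'E'
from h import *
cv2.imwrite('pics/top15.png',get_image('top'))
E
```

```text
[np.float64(441.45), np.float64(-103.11), np.float64(109.68)] [np.float64(0.08147), np.float64(1.5654), np.float64(-0.08239)] ydir 1.4664 17.61 [-0.7  0.9 -0.5] [-0.02  0.09 -0.02]
```

View pics/c15.png

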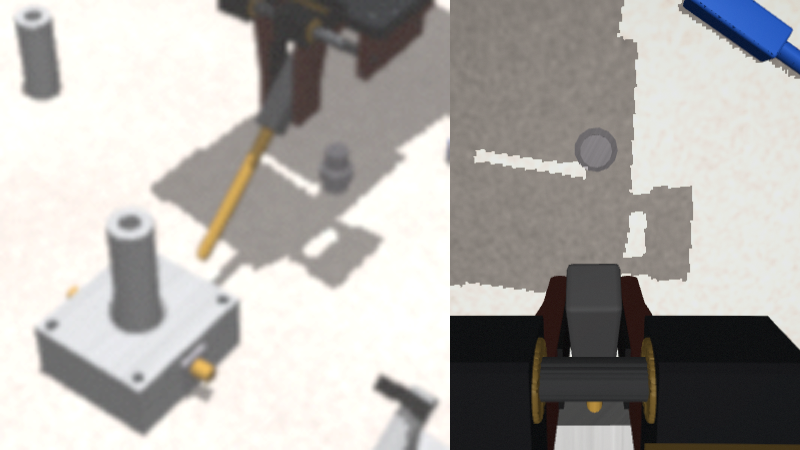

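View pics/wrist15.png

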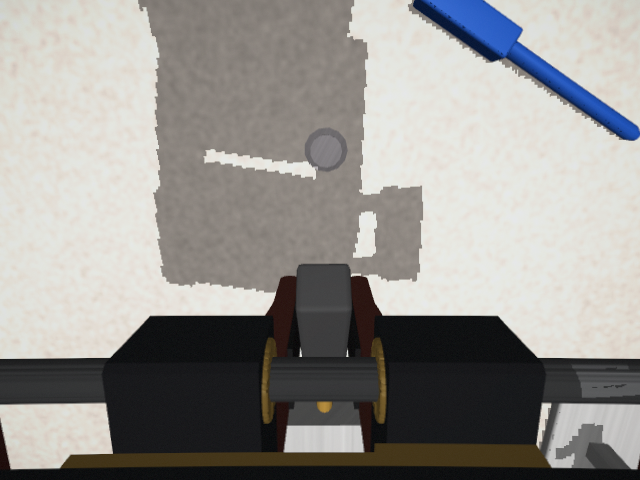

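```bash
python3 - <<'E'
from h import *
S=cam('scene'); print(proj(S,[[540.5,-113.5,44.8],[553.7,-115.1,45],[553.7,-115.1,0]]))
print(onz(S,[287.7,245.],44.8))
E
```

```text
[[286.05721951 245.69805787]
 [281.78205597 249.2371973 ]
 [282.68234468 264.41687605]]
[ 537.04982871 -111.7638002    44.8       ]
```

move_arm(rows=[[0,0,-15,0,1],[0,0,-30,0,1],[0,0,-39,0,1],[0,0,-39,0,1],[6,-0.6,-39,0,1],[10,-1,-40,0,1],[10,-1,-40,0,1]])

```text
t: 21.5
ee_pos: [453.3, -104.2, 71.7]
orientation: [0.08, 1.561, -0.082]
ft_force: [-1.5, -0.6, -1.4]
width: 17.7
```

```bash
python3 snap.py 16 220 160 150
```

```text
[np.float64(453.32), np.float64(-104.19), np.float64(71.74)] [np.float64(0.08002), np.float64(1.56115), np.float64(-0.0824)] ydir 1.4673 17.67 [-1.5 -0.6 -1.4] [ 0.09  0.41 -0.01]
```

View pics/c16.png

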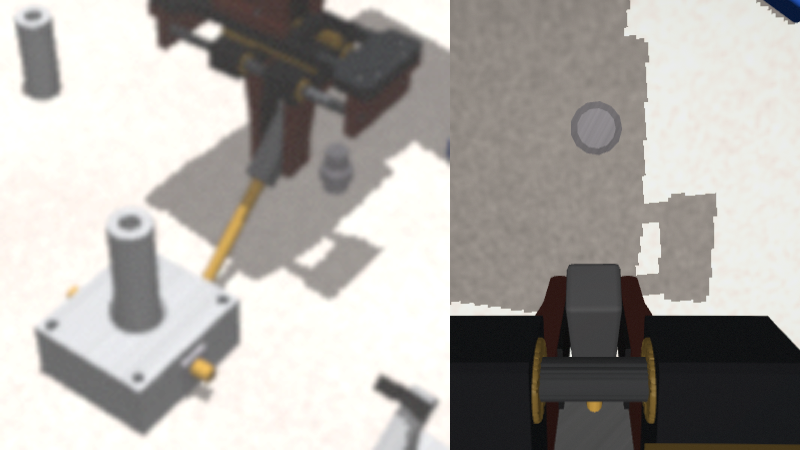

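move_arm(rows=[[4,-0.4,-1,0,1],[8,-0.8,3,0,1],[13,-1.4,9,0,1],[18.5,-1.9,14,0,1],[25,-2.6,19.5,0,1],[32,-3.3,24.5,0,1],[37,-3.9,27,0,1],[37,-3.9,27,0,1]])

```text
t: 22.6
ee_pos: [490.9, -108.2, 99.1]
orientation: [0.08, 1.56, -0.083]
ft_force: [-3.3, 1.1, 1.2]
width: 17.9
```

```bash
python3 snap.py 17 220 160 150
```

```text
[np.float64(490.94), np.float64(-108.2), np.float64(99.13)] [np.float64(0.07983), np.float64(1.55968), np.float64(-0.08253)] ydir 1.4673 17.89 [-3.3  1.1  1.2] [0.2  0.78 0.01]
```

View pics/c17.png

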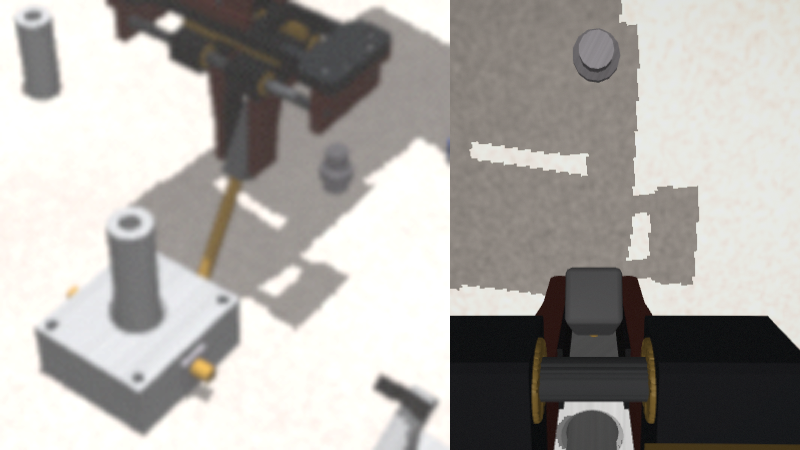

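move_arm(rows=[[7,-0.7,4,0,1],[14,-1.5,7,0,1],[21,-2.2,9.5,0,1],[28,-2.9,11.5,0,1],[35,-3.6,13.5,0,1],[42,-4.4,15,0,1],[49,-5.1,16,0,1],[55,-5.7,16,0,1],[58.5,-6.1,16,0,1],[58.5,-6.1,16,0,1]])

```text
t: 23.95
ee_pos: [549.7, -114.4, 114.9]
orientation: [0.08, 1.559, -0.083]
ft_force: [-2.9, -0.1, 0.8]
width: 17.9
```

```bash
python3 snap.py 18 220 160 150
```

```text
[np.float64(549.68), np.float64(-114.42), np.float64(114.92)] [np.float64(0.07978), np.float64(1.55891), np.float64(-0.08272)] ydir 1.4672 17.88 [-2.9 -0.1  0.8] [ 0.13  0.91 -0.06]
```

View pics/c18.png

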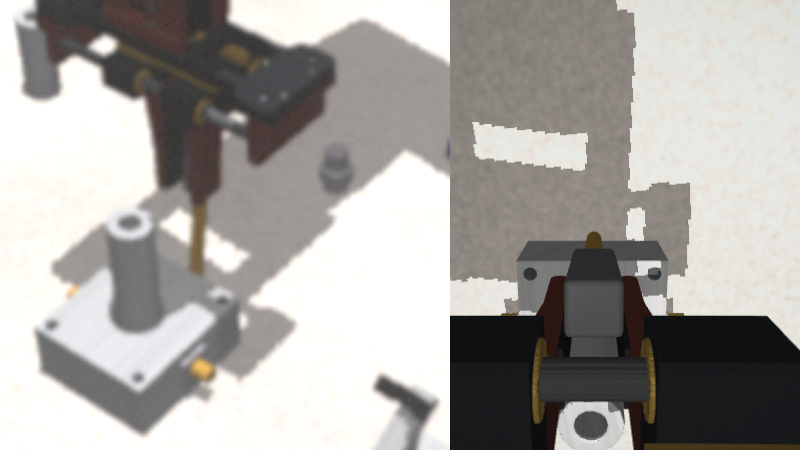

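```bash
python3 - <<'E'
from h import *
im=cv2.imread('pics/wrist18.png'); cv2.imwrite('pics/c19.png',cv2.resize(np.clip(im[215:345,270:380].astype(float)*1.5,0,255).astype(np.uint8),None,fx=4.5,fy=4.5,interpolation=cv2.INTER_CUBIC))
o=dict(ee_pos=np.array([549.68,-114.42,114.92]),orientation=np.array([.07978,1.55891,-.08272])); W=cam('wrist',o)
u=np.array([.9946,-.1038,0]);v=np.array([.1038,.9946,0]); g=o['ee_pos']+[0,0,18.7]
print(R.from_rotvec(o['orientation']).as_matrix().round(4))
for th in [80,84,87,90]:
    a=np.radians(th); d=u*np.cos(a)-np.array([0,0,1])*np.sin(a); n=u*np.sin(a)+np.array([0,0,1])*np.cos(a)
    tip=g+d*130; top=g-d*30; sh=g+d*30
    print(th,'tip',tip.round(1),'tipcentre,near edge',proj(W,[tip,tip-n*4]).round(1).tolist(),'end face near/far',proj(W,[top-n*9,top+n*9]).round(1)[:,1],'sh near',proj(W,[sh-n*9]).round(1)[:,1])
E
```

```text
[[ 0.0102  0.1034  0.9946]
 [-0.0024  0.9946 -0.1034]
 [-0.9999 -0.0013  0.0104]]
80 tip [ 572.1 -116.8    5.6] tipcentre,near edge [[323.4, 267.2], [323.4, 261.5]] end face near/far [321.6 379.5] sh near [282.6]
84 tip [ 563.2 -115.8    4.3] tipcentre,near edge [[323.4, 254.2], [323.4, 248.5]] end face near/far [329.  385.1] sh near [278.4]
87 tip [ 556.4 -115.1    3.8] tipcentre,near edge [[323.4, 244.5], [323.4, 238.8]] end face near/far [334.6 389. ] sh near [275.2]
90 tip [ 549.7 -114.4    3.6] tipcentre,near edge [[323.4, 234.9], [323.4, 229.2]] end face near/far [340.2 392.6] sh near [272.2]
```

View pics/c19.png

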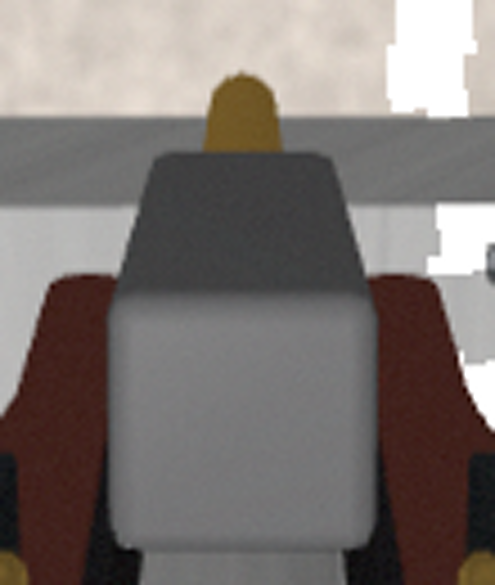

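```bash
cat > fit.py <<'E'
from h import *
from scipy.optimize import least_squares
def fit(o,rows,rt=3.5,hw=None):
    W=cam('wrist',o); M=R.from_rotvec(o['orientation']).as_matrix(); yt=M[:,1]
    h=np.arctan2(yt[1],yt[0])-np.pi/2; u=np.array([np.cos(h),np.sin(h),0]); k=np.array([0,0,1.])
    def pts(p):
        a=p[2]; d=u*np.cos(a)-k*np.sin(a); n=u*np.sin(a)+k*np.cos(a)
        end=o['ee_pos']*[1,1,0]+u*p[0]+k*p[1]
        return end,d,n
    def f(p):
        end,d,n=pts(p); P=[end-n*9,end+n*9,end+60*d-n*9,end+160*d-n*rt]
        r=proj(W,P)[:,1]-rows
        v=np.array([yt[0],yt[1],0]); e=[]
        if hw is not None:
            q=proj(W,[end-n*9-v*9,end-n*9+v*9]); e=[(q[1,0]-q[0,0])-hw]
        return np.r_[r,e]
    s=least_squares(f,[0,160,np.pi/2]); end,d,n=pts(s.x)
    print('end',end.round(1),'dx,z',s.x[:2].round(1),'theta',np.degrees(s.x[2]).round(2),'tip',(end+160*d).round(1),'res',s.fun.round(1))
    return s.x
E
python3 - <<'E'
from fit import *
o=dict(ee_pos=np.array([549.68,-114.42,114.92]),orientation=np.array([.07978,1.55891,-.08272]))
fit(o,np.array([279.9,337.2,248.8,231.]))
fit(o,np.array([279.9,337.2,248.8,231.]),hw=58.5)
E
```

```text
end [ 533.2 -112.7  158.2] dx,z [-16.6 158.2] theta 83.19 tip [ 552.  -114.7   -0.7] res [ 0.6 -0.2 -1.   0.6]
end [ 533.5 -112.7  157.4] dx,z [-16.3 157.4] theta 83.25 tip [ 552.2 -114.7   -1.4] res [ 0.8 -0.4 -0.9  0.6  0.2]
```

```bash
python3 - <<'E'
from fit import *
S=cam('scene'); im=cv2.imread('pics/scene18.png')
hsv=cv2.cvtColor(im,cv2.COLOR_BGR2HSV)
m=(hsv[...,0]>10)&(hsv[...,0]<32)&(hsv[...,1]>100)
P=[]
for r in range(224,256,2):
    c=np.where(m[r,270:300])[0]
    if len(c)>1: P.append([270+c.mean(),r]); 
P=np.array(P); print(P.round(1).tolist())
u=np.array([.9946,-.1038,0])
for nm,tip,th in [('A',np.array([552,-114.7,-.5]),83.2),('B',np.array([549.7,-114.4,3.6]),90),('C',np.array([549.7,-114.4,3.6]),87)]:
    a=np.radians(th); d=-u*np.cos(a)+np.array([0,0,1])*np.sin(a)
    print(nm,proj(S,[tip+d*s for s in (20,40,60,80,100)]).round(1).tolist())
# ray to vertical plane containing rod (through tip along u): 
n=np.array([.1038,.9946,0]); p0=np.array([552,-114.7,0])
Q=[]
for p in P:
    o_,d_=ray(S,p); t=((p0-o_)@n)/(d_@n); q=o_+d_*t; Q.append([(q-p0)@u,q[2]])
Q=np.array(Q); print(Q.round(1).tolist()); f=np.polyfit(Q[:,1],Q[:,0],1); print('theta',90+np.degrees(np.arctan(f[0])),'x at z0',f[1], 'at z133', np.polyval(f,133))
# fixture known check: mouth
print(proj(S,[603.4,-120.4,125]))
E
```

```text
[[286.0, 230.0], [286.5, 232.0], [285.5, 238.0], [285.5, 240.0], [285.5, 242.0], [285.5, 244.0]]
A [[283.7, 256.9], [284.0, 249.5], [284.4, 241.9], [284.8, 234.1], [285.2, 226.0]]
B [[283.6, 255.5], [283.2, 248.7], [282.8, 241.6], [282.4, 234.3], [282.0, 226.8]]
C [[283.9, 255.2], [283.9, 248.1], [283.8, 240.8], [283.8, 233.2], [283.7, 225.4]]
[[-13.7, 86.8], [-14.9, 80.5], [-11.0, 66.9], [-10.7, 61.6], [-10.4, 56.2], [-10.1, 50.8]]
theta 82.57380348448051 x at z0 -3.077514799195114 at z133 -20.41303792911383
[[262.3770149 233.7041393]]
```

View pics/scene18.png

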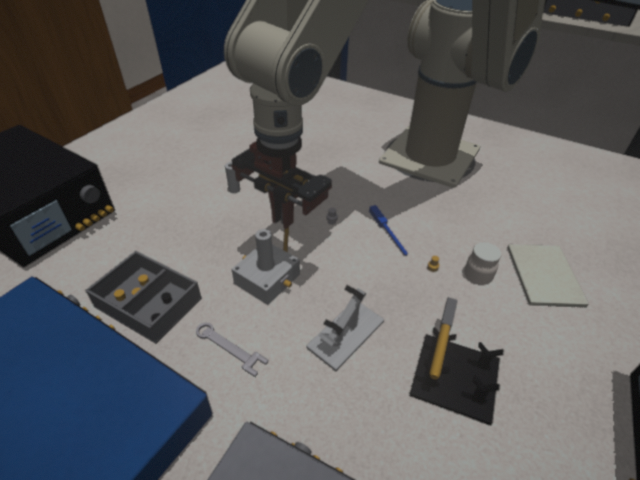

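```bash
python3 - <<'E'
from h import *
a=[cv2.resize(np.clip(cv2.imread(f'pics/wrist{k}.png')[250:370,280:370].astype(float)*1.6,0,255).astype(np.uint8),None,fx=2.9,fy=2.9*1.25,interpolation=cv2.INTER_CUBIC) for k in (15,16,17)]
cv2.imwrite('pics/c20.png',np.hstack(a))
E
```

```text
(no output)
```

View pics/c20.png

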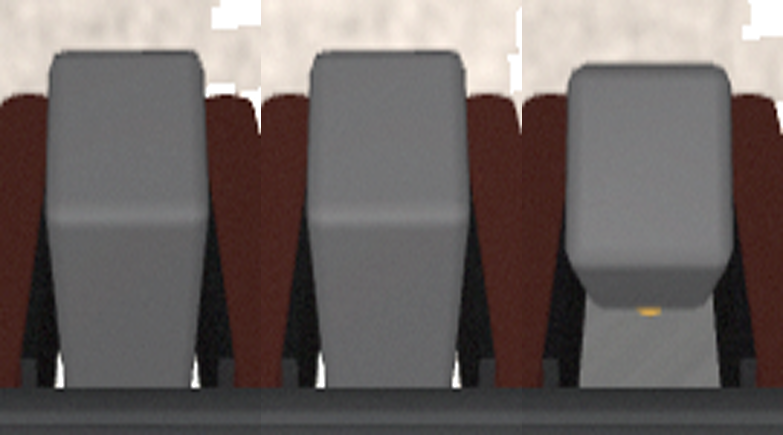

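```bash
python3 - <<'E'
from h import *
def chk(pos,ori,th,s,off=0):
    o=dict(ee_pos=np.array(pos),orientation=np.array(ori)); W=cam('wrist',o); M=R.from_rotvec(o['orientation']).as_matrix(); h=np.arctan2(M[1,1],M[0,1])-np.pi/2
    u=np.array([np.cos(h),np.sin(h),0]);k=np.array([0,0,1.]);a=np.radians(th);d=u*np.cos(a)-k*np.sin(a);n=u*np.sin(a)+k*np.cos(a)
    g=o['ee_pos']+18.7*k+off*u; e=g-d*(160-s); v=np.array([M[0,1],M[1,1],0])
    q=proj(W,[e-n*9,e+n*9,e+60*d+n*9,e+60*d-n*9,e+n*9-9*v,e+n*9+9*v]); print(th,s,off,'near,far',q[:2,1].round(1),'sh top/bot',q[2:4,1].round(1),'w',(q[5,0]-q[4,0]).round(1))
p15=([441.45,-103.11,109.68],[.08147,1.5654,-.08239])
for th in (38,40,42):
  for s in (128,134): chk(*p15,th,s)
chk(*p15,40,128,-8)
print('17 meas near 268 far 321 shoulder bottom 334.5')
p17=([490.94,-108.2,99.13],[.07983,1.55968,-.08253])
for th in (55,60,65):
  for off in (0,-8): chk(*p17,th,130,off)
E
```

```text
38 128 0 near,far [252.8 301.7] sh top/bot [371.5 331.1] w 59.9
38 134 0 near,far [263. 311.] sh top/bot [376.4 336.7] w 57.7
40 128 0 near,far [255.1 305.5] sh top/bot [369.4 328.7] w 60.1
40 134 0 near,far [264.8 314.1] sh top/bot [373.9 334. ] w 57.8
42 128 0 near,far [257.5 309.4] sh top/bot [367.3 326.4] w 60.3
42 134 0 near,far [266.6 317.2] sh top/bot [371.3 331.2] w 57.9
40 128 -8 near,far [231.1 280.4] sh top/bot [352.2 312.1] w 61.1
17 meas near 268 far 321 shoulder bottom 334.5
55 130 0 near,far [278.6 337.1] sh top/bot [353.1 311.8] w 60.1
55 130 -8 near,far [254.3 312.5] sh top/bot [336.5 295.3] w 61.1
60 130 0 near,far [286.3 346.3] sh top/bot [347.  305.7] w 60.1
60 130 -8 near,far [261.9 321.8] sh top/bot [330.4 289.2] w 61.1
65 130 0 near,far [294.6 355.2] sh top/bot [340.8 299.7] w 60.0
65 130 -8 near,far [270.  330.9] sh top/bot [324.3 283.1] w 61.0
```

move_arm(rows=[[-3,0,10,0,1],[-3,0,50,0,1],[-3,0,100,0,1],[-3,0,140,0,1],[20,-3,140,0,1],[44,-5.7,140,0,1],[44,-5.7,140,0,1],[44,-5.7,140,0,1]])

```text
t: 25.05
ee_pos: [593.1, -120.0, 255.1]
orientation: [0.08, 1.558, -0.083]
ft_force: [0.1, -0.8, -0.7]
width: 17.6
```

```bash
python3 snap.py 21 210 150 120
```

```text
[np.float64(593.09), np.float64(-120.01), np.float64(255.12)] [np.float64(0.07971), np.float64(1.55842), np.float64(-0.08274)] ydir 1.4672 17.59 [ 0.1 -0.8 -0.7] [ 0.04 -0.02 -0.02]
```

View pics/c21.png

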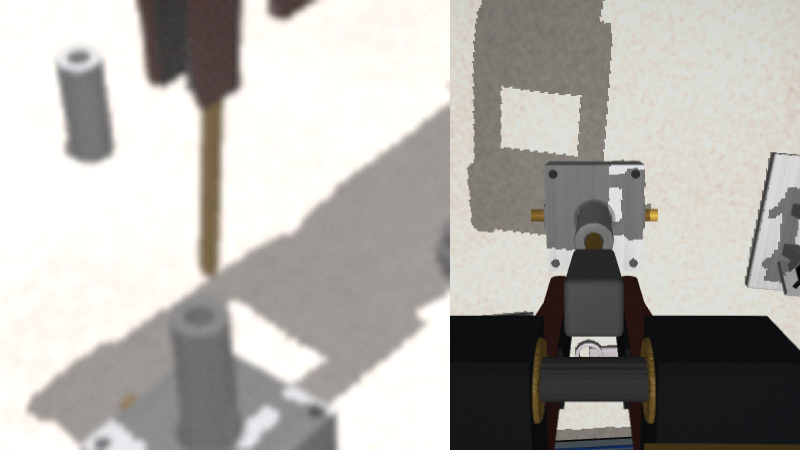

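View pics/wrist21.png

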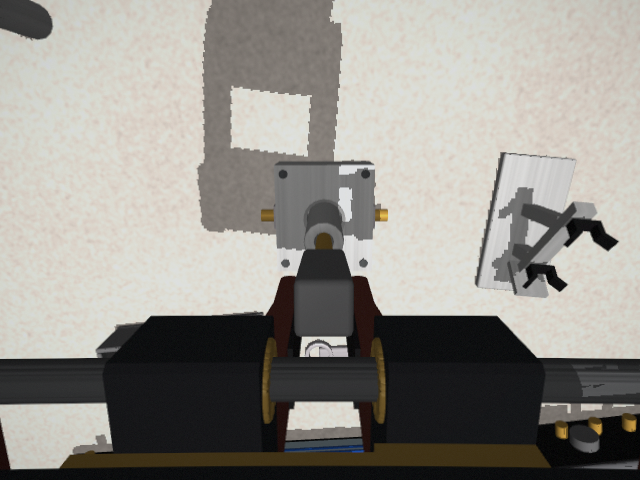

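```bash
python3 - <<'E'
from h import *
im=cv2.imread('pics/wrist21.png'); cv2.imwrite('pics/c22.png',cv2.resize(np.clip(im[195:345,270:380].astype(float)*1.5,0,255).astype(np.uint8),None,fx=4,fy=4,interpolation=cv2.INTER_CUBIC))
o=dict(ee_pos=np.array([593.09,-120.01,255.12]),orientation=np.array([.07971,1.55842,-.08274])); W=cam('wrist',o)
v=np.array([.1036,.9946,0]);u=np.array([.9946,-.1036,0]);m=np.array([603.4,-120.4,125])
print('mouth pred: centre, near/far rim (15), near/far hole', proj(W,[m,m-15*u,m+15*u,m-7*u,m+7*u]).round(1).tolist())
E
```

```text
mouth pred: centre, near/far rim (15), near/far hole [[324.4, 241.9], [324.4, 221.9], [324.3, 261.4], [324.4, 232.6], [324.4, 251.1]]
```

View pics/c22.png

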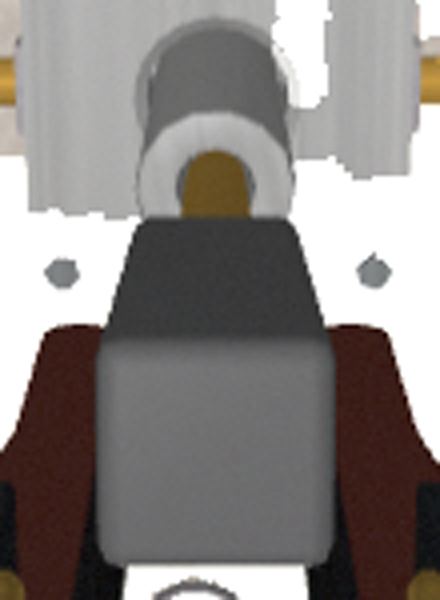

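```bash
python3 - <<'E'
from fit import *
o=dict(ee_pos=np.array([593.09,-120.01,255.12]),orientation=np.array([.07971,1.55842,-.08274]))
x=fit(o,np.array([279.5,335.8,249.3,232.3]))
x=fit(o,np.array([279.5,335.8,249.3,232.3]),hw=58.5)
E
```

```text
end [ 577.2 -118.4  296.3] dx,z [-16.  296.3] theta 82.9 tip [ 596.9 -120.4  137.5] res [ 0.5 -0.1 -0.9  0.5]
end [ 577.  -118.3  296.8] dx,z [-16.2 296.8] theta 82.85 tip [ 596.8 -120.4  138.1] res [ 0.4  0.  -0.9  0.5 -0.2]
```

move_arm(rows=[[7.6,-0.3,0,0,1],[7.6,-0.3,0,0,1],[7.6,-0.3,-8,0,1],[7.6,-0.3,-14,0,1],[7.6,-0.3,-20,0,1],[7.6,-0.3,-26,0,1],[7.6,-0.3,-32,0,1],[7.6,-0.3,-32,0,1]])

```text
t: 26.15
ee_pos: [600.2, -120.2, 222.4]
orientation: [0.08, 1.56, -0.083]
ft_force: [0.0, -1.0, -0.7]
width: 17.2
```

```bash
python3 snap.py 23 210 150 120; python3 - <<'E'
from h import *
im=cv2.imread('pics/wrist23.png'); cv2.imwrite('pics/c24.png',cv2.resize(np.clip(im[195:345,270:380].astype(float)*1.5,0,255).astype(np.uint8),None,fx=4,fy=4,interpolation=cv2.INTER_CUBIC))
E
```

```text
[np.float64(600.23), np.float64(-120.21), np.float64(222.41)] [np.float64(0.07996), np.float64(1.55962), np.float64(-0.0826)] ydir 1.4672 17.19 [ 0.  -1.  -0.7] [ 0.04 -0.09  0.03]
```

View pics/c23.png

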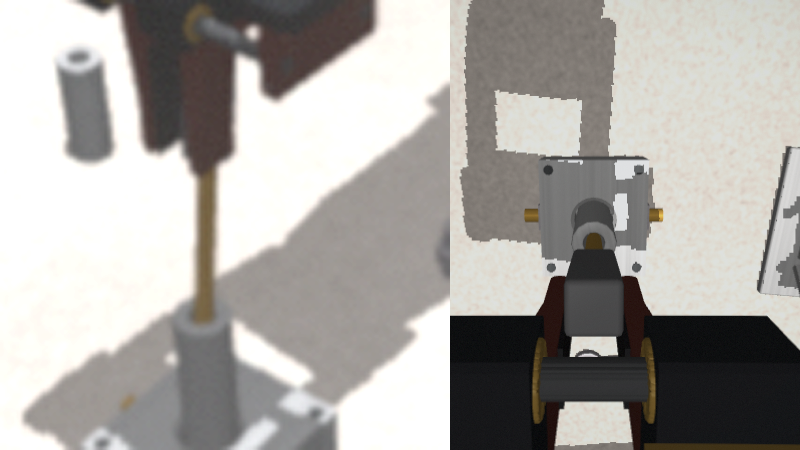

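View pics/c24.png

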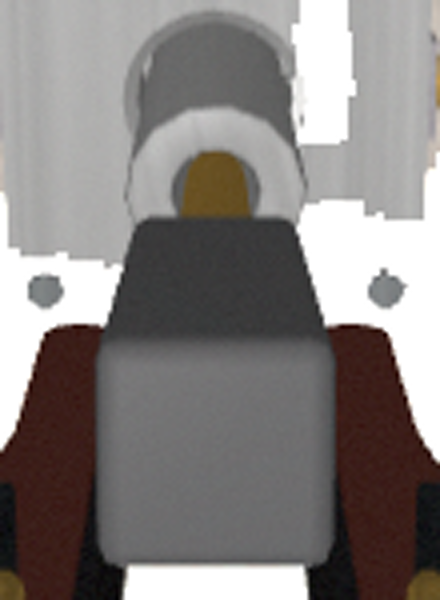

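move_arm(rows=[[5,-0.5,-6,0,1],[10,-1,-12,0,1],[14,-1.5,-18,0,1],[14,-1.5,-24,0,1]])

```text
t: 26.75
ee_pos: [615.1, -121.9, 199.9]
orientation: [0.08, 1.559, -0.083]
ft_force: [-3.9, 0.5, 12.3]
width: 17.6
```

```bash
python3 snap.py 25 210 150 120; python3 - <<'E'
from h import *
im=cv2.imread('pics/wrist25.png'); cv2.imwrite('pics/c26.png',cv2.resize(np.clip(im[195:345,270:380].astype(float)*1.5,0,255).astype(np.uint8),None,fx=4,fy=4,interpolation=cv2.INTER_CUBIC))
E
```

```text
[np.float64(615.06), np.float64(-121.94), np.float64(199.92)] [np.float64(0.0795), np.float64(1.55857), np.float64(-0.08281)] ydir 1.4673 17.62 [-3.9  0.5 12.3] [ 0.08  1.11 -0.03]
```

View pics/c25.png

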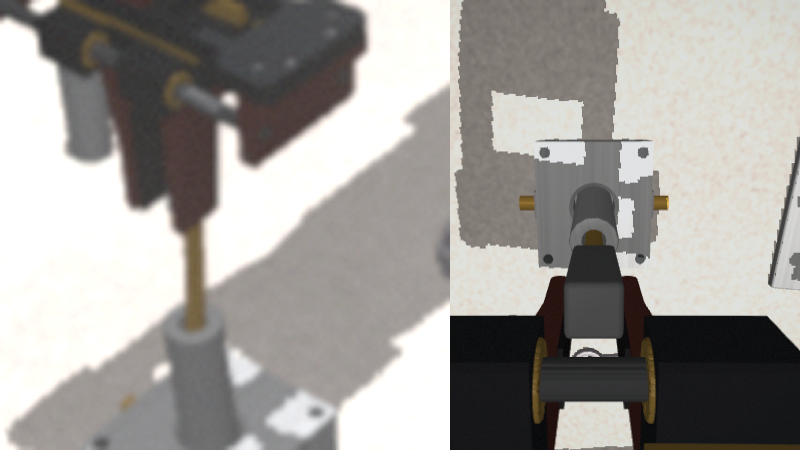

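View pics/c26.png

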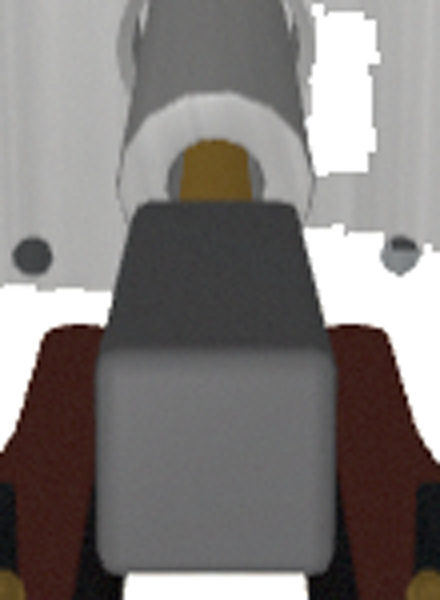

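```bash
cat >> fit.py <<'E'
def fit3(o,rows,hw):
    W=cam('wrist',o); M=R.from_rotvec(o['orientation']).as_matrix(); yt=M[:,1]
    h=np.arctan2(yt[1],yt[0])-np.pi/2; u=np.array([np.cos(h),np.sin(h),0]); k=np.array([0,0,1.]); v=np.array([yt[0],yt[1],0])
    def g(p):
        a=p[2]; d=u*np.cos(a)-k*np.sin(a); n=u*np.sin(a)+k*np.cos(a); return o['ee_pos']*[1,1,0]+u*p[0]+k*p[1],d,n
    def f(p):
        e,d,n=g(p); q=proj(W,[e-n*9,e+n*9,e+60*d-n*9,e-n*9-v*9,e-n*9+v*9]); return np.r_[q[:3,1]-rows,(q[4,0]-q[3,0])-hw]
    s=least_squares(f,[0,o['ee_pos'][2]+45,np.pi/2]); e,d,n=g(s.x)
    print('end',e.round(1),'off,zrel',s.x[0].round(1),(s.x[1]-o['ee_pos'][2]).round(1),'theta',np.degrees(s.x[2]).round(2),'tip',(e+160*d).round(1),'res',s.fun.round(1))
E
python3 - <<'E'
from fit import *
o=dict(ee_pos=np.array([593.09,-120.01,255.12]),orientation=np.array([.07971,1.55842,-.08274])); fit3(o,np.array([279.5,335.8,249.3]),58.5)
o=dict(ee_pos=np.array([600.23,-120.21,222.41]),orientation=np.array([.07996,1.55962,-.0826])); fit3(o,np.array([279.5,335.8,249.3]),58.5)
o=dict(ee_pos=np.array([615.06,-121.94,199.92]),orientation=np.array([.0795,1.55857,-.08281])); fit3(o,np.array([282.3,338,245.3]),59.2)
W=cam('wrist',o); m=np.array([603.4,-120.4,125]);u=np.array([.9946,-.1036,0]); print(proj(W,[m,m-15*u,m-7*u]).round(1).tolist(),'meas near rim',92/4+195,'hole near',135/4+195)
for z in (125,): 
    for r in (92/4+195-.4,): print('near rim at', onz(W,[324,r],z)[:2])
E
```

```text
end [ 576.7 -118.3  297.2] off,zrel -16.5 42.1 theta 82.3 tip [ 598.  -120.5  138.7] res [ 0. -0.  0.  0.]
end [ 583.9 -118.5  264.5] off,zrel -16.4 42.1 theta 82.37 tip [ 605.  -120.7  106. ] res [ 0. -0.  0.  0.]
end [ 599.1 -120.3  243.1] off,zrel -16.1 43.2 theta 84.76 tip [ 613.6 -121.8   83.8] res [-0.1  0.1 -0.  -0.1]
[[323.9, 231.0], [323.9, 205.9], [323.9, 219.4]] meas near rim 218.0 hole near 228.75
near rim at [ 595.37874053 -119.50800764]
```

move_arm(rows=[[-6,0.6,2,0,1],[-12,1.2,3,0,1],[-17,1.8,3,0,1],[-17,1.8,3,0,1]])

```text
t: 27.35
ee_pos: [597.9, -120.0, 202.3]
orientation: [0.08, 1.558, -0.083]
ft_force: [3.5, -0.6, -2.2]
width: 17.3
```

```bash
python3 snap.py 27 210 150 120; python3 - <<'E'
from h import *
im=cv2.imread('pics/wrist27.png'); cv2.imwrite('pics/c28.png',cv2.resize(np.clip(im[195:345,270:380].astype(float)*1.5,0,255).astype(np.uint8),None,fx=4,fy=4,interpolation=cv2.INTER_CUBIC))
E
```

```text
[np.float64(597.88), np.float64(-120.04), np.float64(202.28)] [np.float64(0.07971), np.float64(1.558), np.float64(-0.0828)] ydir 1.4672 17.34 [ 3.5 -0.6 -2.2] [-0.03 -0.92  0.03]
```

View pics/c27.png

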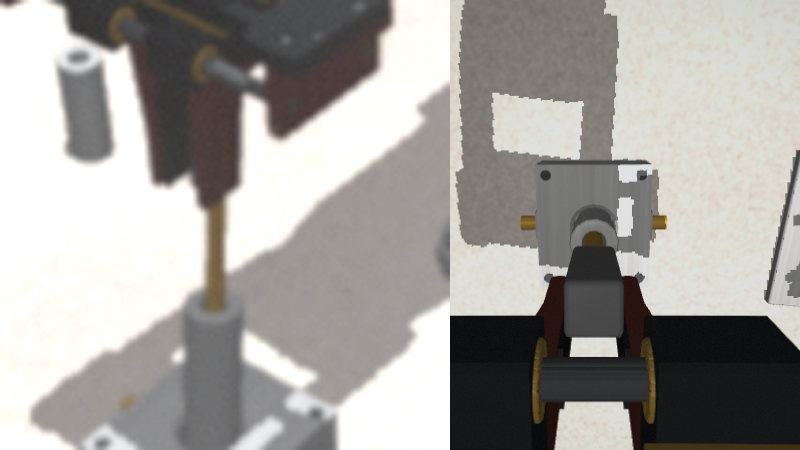

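View pics/c28.png

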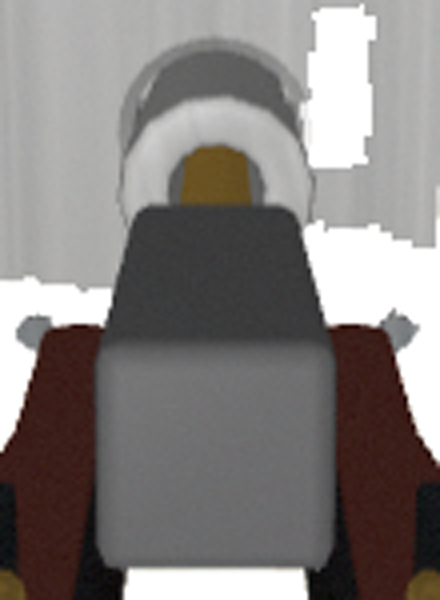

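move_arm(rows=[[0.5,0,-6,0,1],[1,-0.1,-12,0,1],[2,-0.2,-18,0,1],[3,-0.3,-24,0,1],[3,-0.3,-24,0,1]])

```text
t: 28.08
ee_pos: [600.8, -120.3, 177.4]
orientation: [0.08, 1.559, -0.083]
ft_force: [3.4, 0.2, -2.5]
width: 17.9
```

```bash
python3 snap.py 29 210 150 120; python3 - <<'E'
from h import *
im=cv2.imread('pics/wrist29.png'); cv2.imwrite('pics/c30.png',cv2.resize(np.clip(im[195:345,270:380].astype(float)*1.5,0,255).astype(np.uint8),None,fx=4,fy=4,interpolation=cv2.INTER_CUBIC))
E
```

```text
[np.float64(600.79), np.float64(-120.3), np.float64(177.38)] [np.float64(0.07989), np.float64(1.55941), np.float64(-0.08265)] ydir 1.4672 17.86 [ 3.4  0.2 -2.5] [-0.03 -1.02  0.02]
```

View pics/c29.png

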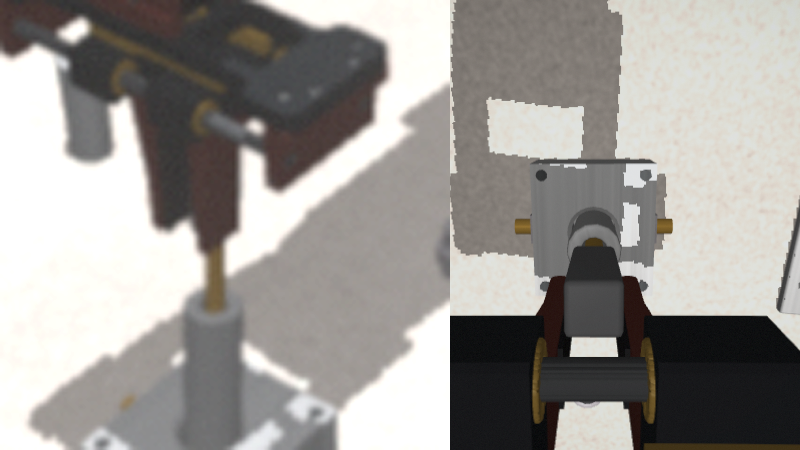

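View pics/c30.png

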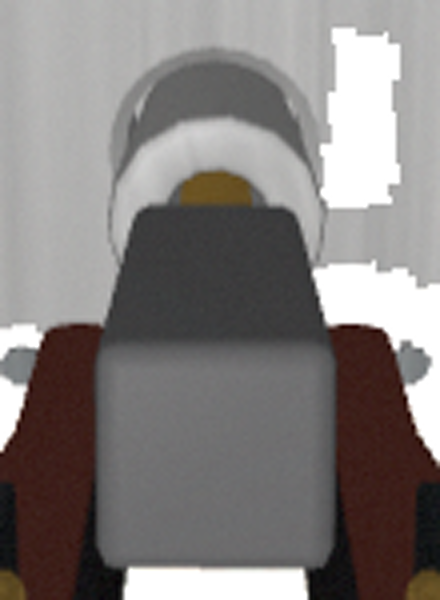

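move_arm(rows=[[0.6,0,-5,0,1],[1.2,-0.1,-9,0,1],[1.5,-0.1,-12,0,1],[1.5,-0.1,-12,0,1]])

```text
t: 28.68
ee_pos: [602.2, -120.4, 165.4]
orientation: [0.08, 1.559, -0.083]
ft_force: [3.1, 0.6, -3.0]
width: 17.6
```

move_arm(rows=[[0.4,0,-3,0,1],[0.8,-0.1,-6,0,1],[0.8,-0.1,-6,0,1]])

```text
t: 29.05
ee_pos: [603.1, -120.5, 159.3]
orientation: [0.08, 1.559, -0.083]
ft_force: [4.0, -0.3, 0.7]
width: 17.5
```

move_arm(rows=[[1,0,0,0,0.6],[1,0,0,0,0.5],[1,0,0,0,0.3],[1,0,0,0,0.1],[1,0,0,0,0.1],[1,0,0,0,0.1]])

```text
t: 29.8
ee_pos: [604.0, -120.5, 159.3]
orientation: [0.08, 1.56, -0.083]
ft_force: [0.1, 0.2, 0.3]
width: 39.4
```

```bash
python3 snap.py 31 210 150 120; python3 - <<'E'
from h import *
im=cv2.imread('pics/wrist31.png'); cv2.imwrite('pics/c32.png',cv2.resize(np.clip(im[195:365,270:380].astype(float)*1.5,0,255).astype(np.uint8),None,fx=4,fy=3.5,interpolation=cv2.INTER_CUBIC))
E
```

```text
[np.float64(604.04), np.float64(-120.5), np.float64(159.25)] [np.float64(0.07981), np.float64(1.55954), np.float64(-0.0826)] ydir 1.4673 39.38 [0.1 0.2 0.3] [ 0.07 -0.04 -0.03]
```

View pics/c31.png

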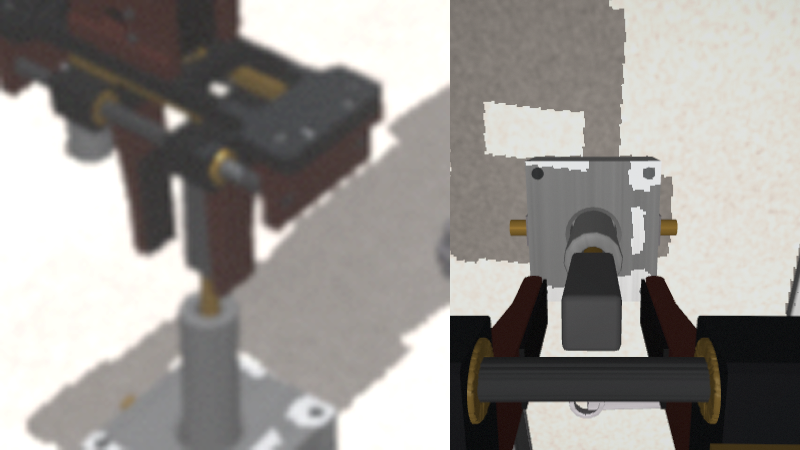

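View pics/c32.png

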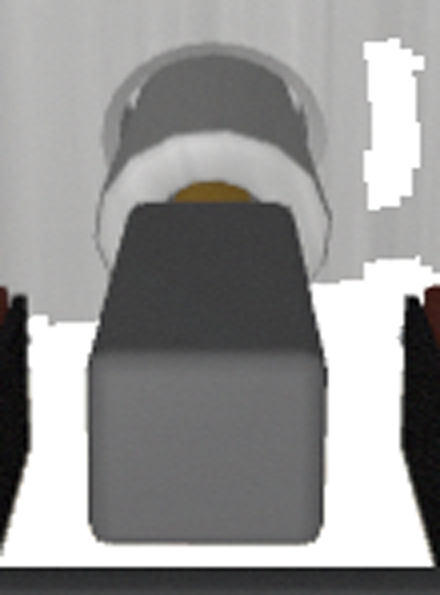

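```bash
python3 - <<'E'
from fit import *
o=dict(ee_pos=np.array([604.04,-120.5,159.25]),orientation=np.array([.07981,1.55954,-.0826])); fit3(o,np.array([295,349.6,253.3]),58.7)
W=cam('wrist',o); m=np.array([603.4,-120.4,125]);u=np.array([.9946,-.1036,0]); print(proj(W,[m,m-15*u]).round(1).tolist(),'near rim meas',131/3.5+195, onz(W,[324,131/3.5+194.6],125))
print('handle col centre',(90+325)/2/4+270-.375, proj(W,[[603.4-7,-120.4+.7,209]]))
E
```

```text
end [ 592.3 -119.3  202.2] off,zrel -11.8 43.0 theta 85.2 tip [ 605.6 -120.7   42.8] res [-0.1  0.2 -0.  -0.2]
[[323.2, 272.4], [323.3, 243.5]] near rim meas 232.42857142857144 [ 582.72675036 -117.88066728  125.        ]
handle col centre 321.5 [[322.67831722 345.8179464 ]]
```

move_arm(rows=[[0,0,0,0,-1],[0,0,0,0,-1],[-0.6,0.1,0,-0.18,-1],[-0.6,0.1,0,-0.36,-1],[-0.6,0.1,0,-0.54,-1],[-0.6,0.1,0,-0.72,-1],[-0.6,0.1,0,-0.9,-1],[-0.6,0.1,0,-1.08,-1],[-0.6,0.1,0,-1.26,-1],[-0.6,0.1,0,-1.44,-1],[-0.6,0.1,-3,-1.571,-1],[-0.6,0.1,-6,-1.571,-1]])

```text
t: 31.4
ee_pos: [603.5, -120.4, 153.2]
orientation: [1.276, 1.153, -1.29]
ft_force: [0.7, -0.3, 0.1]
width: 88.1
```

```bash
python3 snap.py 33 210 150 120
```

```text
[np.float64(603.54), np.float64(-120.41), np.float64(153.24)] [np.float64(1.27618), np.float64(1.15284), np.float64(-1.29019)] ydir -0.1026 88.09 [ 0.7 -0.3  0.1] [-0.04  0.06 -0.02]
```

View pics/c33.png

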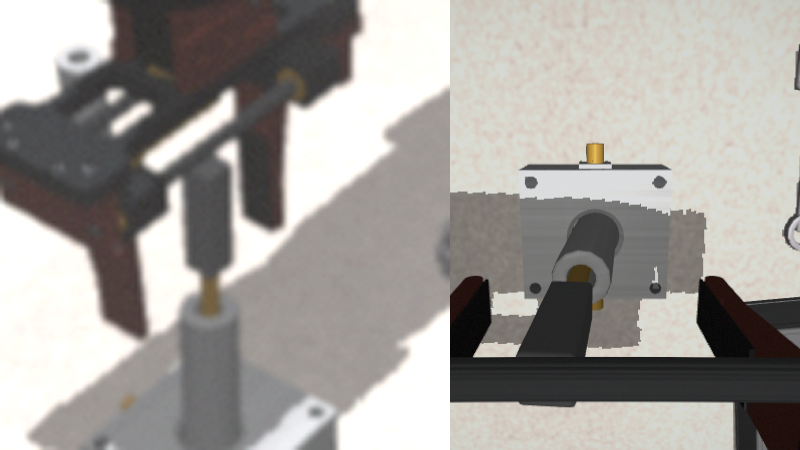

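View pics/wrist33.png

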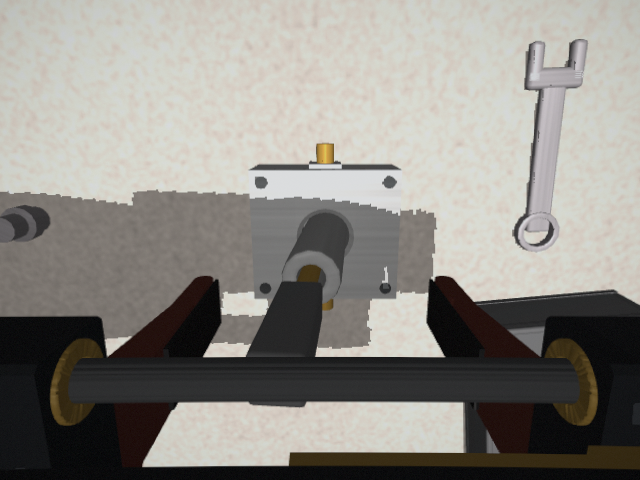

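move_arm(rows=[[0,0,0,0,-0.3],[0,0,0,0,0],[0,0,0,0,0.2],[0,0,0,0,0.35],[0,0,0,0,0.45],[0,0,0,0,0.5],[0,0,0,0,0.55],[0,0,0,0,0.6],[0,0,0,0,1],[0,0,0,0,1],[0,0,0,0,1]])

```text
t: 32.88
ee_pos: [603.4, -120.4, 153.0]
orientation: [1.275, 1.154, -1.289]
ft_force: [0.7, -0.7, 1.1]
width: 18.0
```

```bash
python3 snap.py 34 210 150 120
```

```text
[np.float64(603.36), np.float64(-120.4), np.float64(152.96)] [np.float64(1.27487), np.float64(1.15408), np.float64(-1.28942)] ydir -0.101 17.95 [ 0.7 -0.7  1.1] [-0.08 -0.14  0.05]
```

View pics/c34.png

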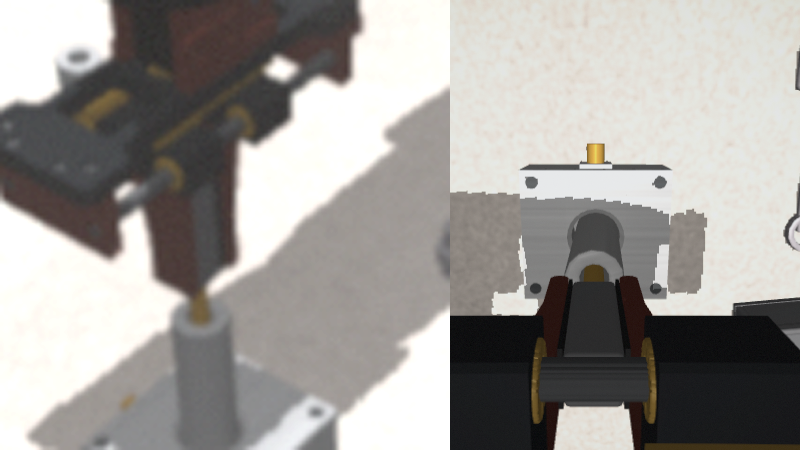

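move_arm(rows=[[0,0,-3,0,1],[0,0,-6,0,1],[0,0,-9,0,1],[0,0,-12,0,1],[0,0,-12,0,1]])

```text
t: 33.6
ee_pos: [603.5, -120.4, 140.6]
orientation: [1.275, 1.154, -1.289]
ft_force: [1.3, -0.1, 2.2]
width: 18.2
```

move_arm(rows=[[0,0,-2,0,1],[0,0,-4,0,1],[0,0,-4,0,1]])

```text
t: 33.98
ee_pos: [603.5, -120.4, 136.5]
orientation: [1.275, 1.154, -1.289]
ft_force: [2.4, -0.8, 2.1]
width: 17.8
```

```bash
python3 snap.py 35 210 150 120;  python3 - <<'E'
from h import *
im=cv2.imread('pics/wrist35.png'); cv2.imwrite('pics/c36.png',cv2.resize(np.clip(im[195:365,270:380].astype(float)*1.8,0,255).astype(np.uint8),None,fx=4,fy=3.5,interpolation=cv2.INTER_CUBIC))
E
```

```text
[np.float64(603.54), np.float64(-120.42), np.float64(136.49)] [np.float64(1.27491), np.float64(1.15391), np.float64(-1.28924)] ydir -0.101 17.84 [ 2.4 -0.8  2.1] [-0.04 -0.56  0.05]
```

View pics/c35.png

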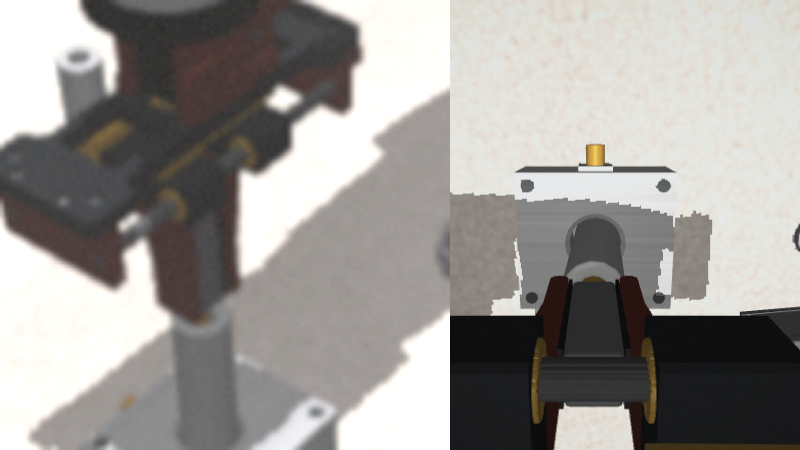

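View pics/c36.png

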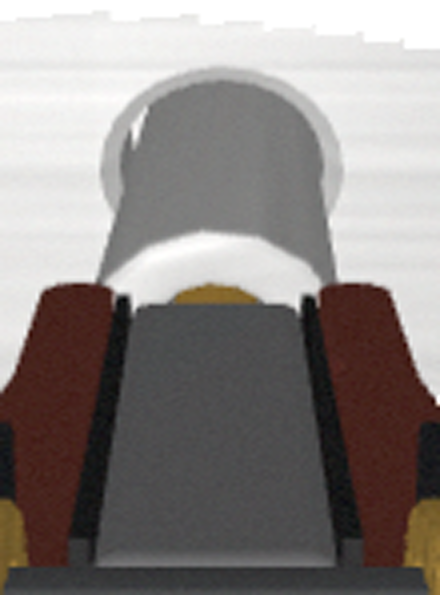

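move_arm(rows=[[0,0,-2,0,1],[0,0,-4,0,1],[0,0,-4,0,1]])

```text
t: 34.45
ee_pos: [603.6, -120.4, 132.4]
orientation: [1.275, 1.154, -1.289]
ft_force: [2.3, -0.4, 2.7]
width: 17.7
```

```bash
python3 snap.py 37 210 150 120;  python3 - <<'E'
from h import *
im=cv2.imread('pics/wrist37.png'); cv2.imwrite('pics/c38.png',cv2.resize(np.clip(im[195:365,270:380].astype(float)*1.8,0,255).astype(np.uint8),None,fx=4,fy=3.5,interpolation=cv2.INTER_CUBIC))
E
```

```text
[np.float64(603.56), np.float64(-120.43), np.float64(132.4)] [np.float64(1.27494), np.float64(1.15382), np.float64(-1.28921)] ydir -0.101 17.68 [ 2.3 -0.4  2.7] [-0.11 -0.71  0.02]
```

View pics/c37.png

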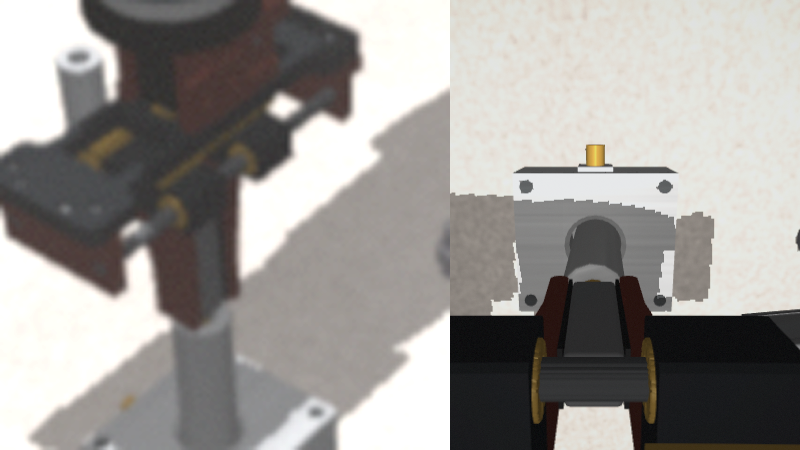

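View pics/c38.png

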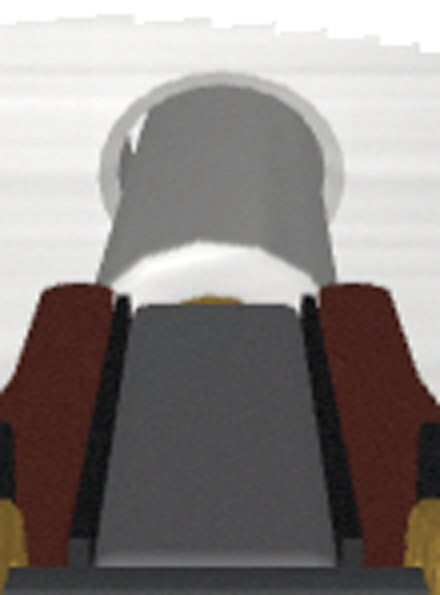

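move_arm(rows=[[0,0,-1.5,0,1],[0,0,-2.5,0,1],[0,0,-2.5,0,1]])

```text
t: 34.92
ee_pos: [603.6, -120.4, 129.9]
orientation: [1.275, 1.154, -1.289]
ft_force: [3.3, -0.3, 2.7]
width: 18.4
```

```bash
python3 snap.py 39 210 150 120;  python3 - <<'E'
from h import *
im=cv2.imread('pics/wrist39.png'); cv2.imwrite('pics/c40.png',cv2.resize(np.clip(im[195:365,270:380].astype(float)*1.8,0,255).astype(np.uint8),None,fx=4,fy=3.5,interpolation=cv2.INTER_CUBIC))
E
```

```text
[np.float64(603.62), np.float64(-120.43), np.float64(129.88)] [np.float64(1.275), np.float64(1.15376), np.float64(-1.28914)] ydir -0.101 18.36 [ 3.3 -0.3  2.7] [-0.02 -0.81 -0.04]
```

View pics/c40.png

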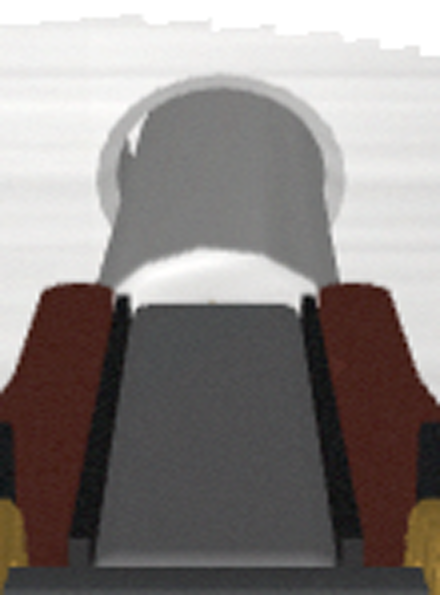

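move_arm(rows=[[0,0,-1,0,1],[0,0,-1,0,1]])

```text
t: 35.28
ee_pos: [603.6, -120.4, 128.9]
orientation: [1.275, 1.154, -1.289]
ft_force: [2.3, 0.6, 3.8]
width: 18.0
```

move_arm(rows=[[0,0,-1,0,1],[0,0,-1,0,1]])

```text
t: 35.52
ee_pos: [603.8, -120.5, 128.3]
orientation: [1.275, 1.153, -1.289]
ft_force: [2.0, 0.5, 7.0]
width: 18.0
```

move_arm(rows=[[0,0,-1,0,1],[0,0,-1,0,1]])

```text
t: 35.78
ee_pos: [603.9, -120.5, 128.2]
orientation: [1.275, 1.153, -1.289]
ft_force: [1.7, 1.3, 11.7]
width: 17.9
```

move_arm(rows=[[0,0,-1.5,0,1],[0,0,-1.5,0,1],[0,0,-1.5,0,1]])

```text
t: 36.15
ee_pos: [604.2, -120.6, 128.2]
orientation: [1.275, 1.153, -1.288]
ft_force: [0.2, 1.6, 15.6]
width: 17.9
```

```bash
python3 snap.py 41 210 150 120;  python3 - <<'E'
from h import *
im=cv2.imread('pics/wrist41.png'); cv2.imwrite('pics/c42.png',cv2.resize(np.clip(im[195:365,270:380].astype(float)*1.8,0,255).astype(np.uint8),None,fx=4,fy=3.5,interpolation=cv2.INTER_CUBIC))
E
```

```text
[np.float64(604.18), np.float64(-120.57), np.float64(128.16)] [np.float64(1.27525), np.float64(1.15267), np.float64(-1.28835)] ydir -0.101 17.86 [ 0.2  1.6 15.6] [0.14 0.1  0.07]
```

View pics/c42.png

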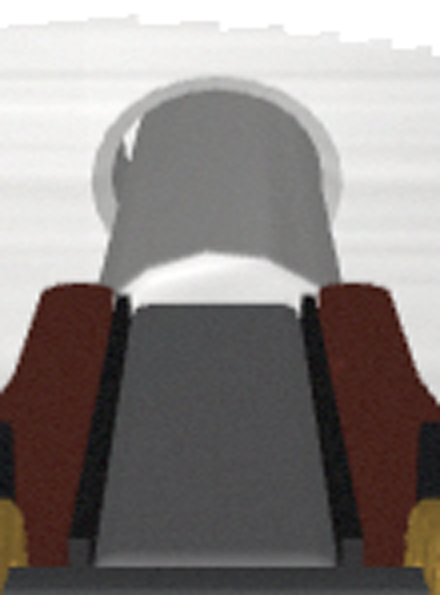

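move_arm(rows=[[0,0,1,0,0.6],[0,0,1,0,0.4],[0,0,1,0,0.1],[0,0,1,0,-0.2],[0,0,1,0,-0.2],[0,0,30,0,-0.2],[0,0,70,0,-0.2],[0,0,110,0,-0.2],[-20,20,150,0,-0.2],[-80,60,150,0,-0.2],[-120,110,150,0,-0.2],[-120,110,150,0,-0.2]])

```text
t: 37.75
ee_pos: [481.5, -8.8, 278.3]
orientation: [1.274, 1.155, -1.287]
ft_force: [1.0, -0.2, -0.6]
width: 52.7
```

```bash
python3 snap.py 43 210 170 120;  python3 - <<'E'
from h import *
im=get_image('top'); cv2.imwrite('pics/top43.png',im)
print(proj(cam('scene'),[[603.4,-120.4,185],[603.4,-120.4,125],[603.4,-120.4,45]]),proj(cam('top'),[[603.4,-120.4,185],[603.4,-120.4,125]]))
a=cv2.resize(np.clip(im[150:280,310:440]*1.7,0,255).astype(np.uint8),None,fx=3.5,fy=3.5); cv2.imwrite('pics/c44.png',a)
E
```

```text
[np.float64(481.55), np.float64(-8.79), np.float64(278.28)] [np.float64(1.27359), np.float64(1.15457), np.float64(-1.28734)] ydir -0.0989 52.74 [ 1.  -0.2 -0.6] [-0.07  0.07  0.04]
[[259.88332129 208.53551652]
 [262.3770149  233.7041393 ]
 [265.31890498 263.53948583]] [[376.24344456 207.64937219]
 [372.05205783 211.56241448]]
```

View pics/c43.png

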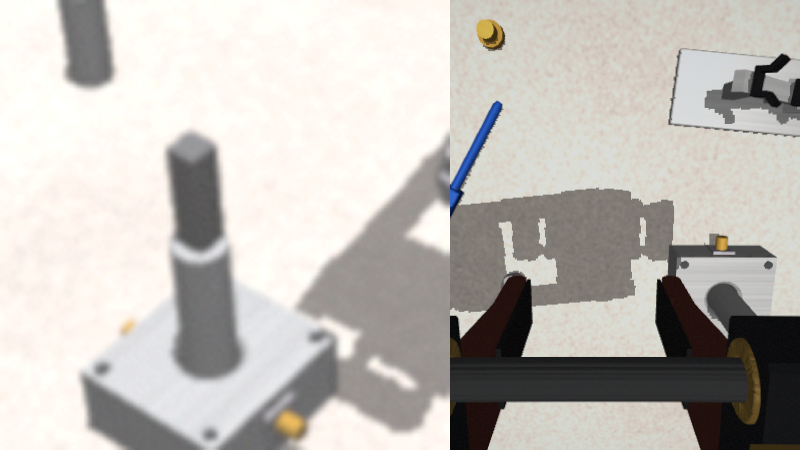

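View pics/c44.png

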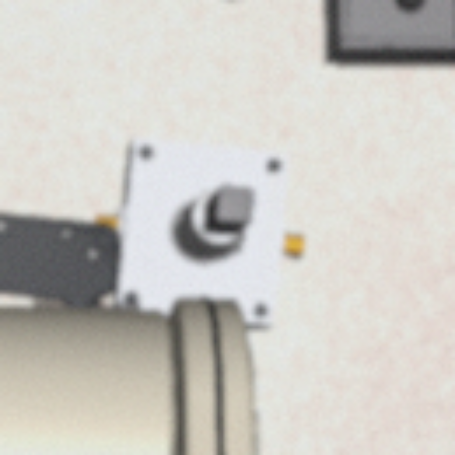

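View pics/top43.png

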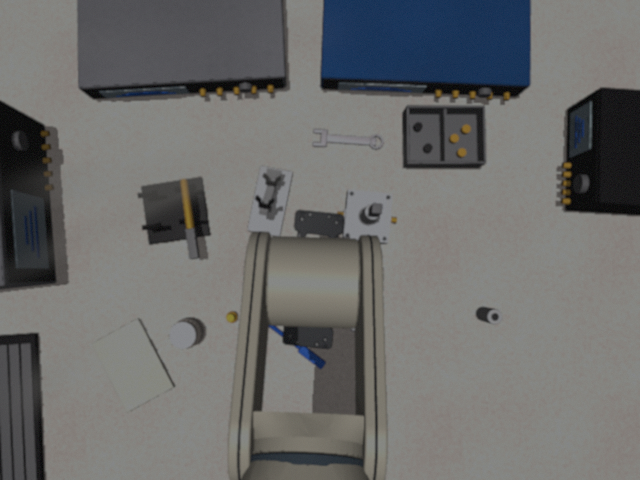

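```bash
python3 - <<'E'
from h import *
a=cv2.imread('pics/scene0.png');b=cv2.imread('pics/scene43.png')
x=np.hstack([a[120:420,190:520],b[120:420,190:520]]); cv2.imwrite('pics/c45.png',np.clip(cv2.resize(x,None,fx=1.2,fy=1.2)*1.6,0,255).astype(np.uint8))
E
```

```text
(no output)
```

View pics/c45.png

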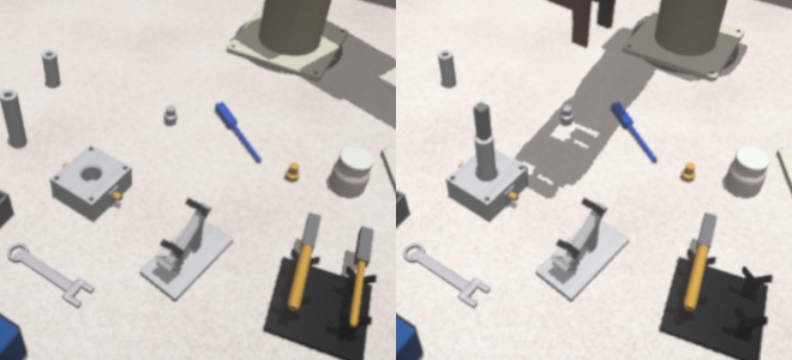

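The before/after picture shows every bystander where it was. The rod stands in the tube with its shoulder on the rim, and the gripper is clear of everything, so I'm handing the job in.

```bash
python3 - <<'E'
from workcell import ctrl
print(ctrl.get_obs()['t'], ctrl.close_job())
E
```

```text
the job is handed in; nothing more can be done
37.9 None
```

The job is done and handed in at 37.9 s. The tall tube stands fully down in the bore, and the thin rod sits in it tip down with its shoulder on the rim.

**How it went:**
- **Tube:** I stood it in the bore. Afterwards its mouth was within 1–2 px of where a fully seated tube should be, in all three cameras.
- **Laying the rod:** I gripped it by the shank, tilted it against the high notch of the rest and let go. It came to rest with its tip at the stop, within about 2 mm of the expected pose.
- **Turning it tip down:** I used the robot-side face of the fixture block and the table as a corner.
- **Inserting it:** I put the rod down onto the slug, let go and gripped it again with the jaws turned a quarter turn. Then I pushed until it stopped moving down, reaching about 16 N.

**What went wrong and was mended:**
- While turning, the handle slid about 13 mm in the pads and the rod was left about 7° off upright.
- My first insertion pushed the tube over to about a 4° lean (about 12 N), so I backed off and went in along the lean. The new grip brought rod and tube upright.

**Last checks:** After release, no brass shows between shoulder and rim. The top of the handle is within about 2 px of the fully seated position in the scene and top views. The before/after scene pictures show every bystander in view where it started. I could not see the slug itself; I only felt it as a change of about 4 N on contact.

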